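# Index the carriers of a marking track by one place

### The job

Index the marking track by one place: one carrier at a time, slide the finished blank from the nest into the empty discharge pocket, the next one from ready into the nest, and the last one from load up to ready. Press each carrier fully home against its brass stop and hold a steady push of about 15 N there for half a second before going on, never more than 30 N on a stop, and do not force a carrier that binds in the track. Leave the offcut, the tin and the try square alone.

Things in the scene. Friction and masses are not known exactly. Their poses are not given: they have to be found in the camera images.
- track: Fixed fixture on the bench, 186 x 192 mm: aluminium floor, blue guide bars, bright keeper strips. Origin: centre of its underside; +x to its far side (grey scribing unit), +y to its left, z up. Carriers slide on its floor, 12 mm up. Inside of the bars: x +-73, y +-76 mm. Keepers overhang the inside by 5 mm, 24 to 28 mm up and 2 mm over the carrier plates: carriers slide but do not lift out.
- rib_nose (a point): Round nose of the blue dividing rib, at its top, 24 mm above the track's origin, centre of the nose at x = -10, y = 0 mm in the track. The rib is 8 mm thick (nose radius 4 mm) and runs from here to the near bar along y = 0; it leaves a 72 mm wide lane on each side. The far row has no divider.
- load_place (a point): LOAD, near right: centre of the place on the floor, (-36, -40) mm in the track. Holds a carrier at the start and is empty at the end.
- ready_place (a point): READY, far right: centre, on the floor, of a carrier fully home against the ready stop: (36.5, -40) mm in the track. Holds a carrier at the start.
- nest_place (a point): NEST, far left, in front of the scribing unit: centre, on the floor, of a carrier fully home against the nest stop: (36.5, 39.5) mm in the track. Holds the finished carrier at the start.
- discharge_place (a point): DISCHARGE, near left pocket: centre, on the floor, of a carrier fully home against the discharge stop: (-36.5, 40) mm in the track. Empty at the start. Carriers home in the near row and in the far row have 3 mm between them.
- scriber (a point): Scribing unit, fixed: grey box with its stylus drawn back, behind the far bar at the nest; spans x 95 to 195, y 12 to 68 mm in the track, top 49 mm above the track's origin. Point: middle of its top.
- carrier_a_blank (a point): Carrier with a dark mill-scale steel blank: green plastic plate 70 x 70 x 10 mm, corners rounded 6 mm, with an upright sawn blank 30 x 30 x 35 mm tall fixed on its middle, the part to hold. Point: centre of the blank, 27.5 mm above the plate's underside; axes along the sides. About 0.35 kg, friction with the track about 0.3. May start at nest, ready or load, some mm off its stop or to one side.
- carrier_b_blank (a point): Carrier with a bright steel blank: green plastic plate 70 x 70 x 10 mm, corners rounded 6 mm, with an upright sawn blank 30 x 30 x 35 mm tall fixed on its middle, the part to hold. Point: centre of the blank, 27.5 mm above the plate's underside; axes along the sides. About 0.35 kg, friction with the track about 0.3. May start at nest, ready or load, some mm off its stop or to one side.
- carrier_c_blank (a point): Carrier with a blue heat-tinted steel blank: green plastic plate 70 x 70 x 10 mm, corners rounded 6 mm, with an upright sawn blank 30 x 30 x 35 mm tall fixed on its middle, the part to hold. Point: centre of the blank, 27.5 mm above the plate's underside; axes along the sides. About 0.35 kg, friction with the track about 0.3. May start at nest, ready or load, some mm off its stop or to one side.
- stop_discharge: Rigid brass stop, 30 mm long, 15.5 mm thick, 16 mm high, standing 1.5 mm proud of the inside of the near bar at DISCHARGE; its face looks to the track's +x. Origin: under its middle, at floor level, 7.75 mm behind the face.
- stop_nest: Rigid brass stop, 30 mm long, 15.5 mm thick, 16 mm high, standing 1.5 mm proud of the inside of the left bar at NEST; its face looks to the track's -y. Origin: under its middle, at floor level, 7.75 mm behind the face.
- stop_ready: Rigid brass stop, 30 mm long, 15.5 mm thick, 16 mm high, standing 1.5 mm proud of the inside of the far bar at READY; its face looks to the track's -x. Origin: under its middle, at floor level, 7.75 mm behind the face.
- offcut_center (a point): Bystander: loose bright steel offcut, 75 x 45 x 25 mm, lying beside the track. Centre of the block.
- tin_center (a point): Bystander: loose closed tin with a yellow band, diameter 52 mm, 60 mm tall, beside the track. Centre, half-way up.
- square_center (a point): Bystander: loose try square lying flat beside the track, stock 20 x 75 x 16 mm, blade 100 x 22 x 4 mm. Point near its inner corner, 8 mm up.
Things that resemble listed ones, but are neither listed nor needed, are in the scene too. Leave any orange or red look-alike of the part that bears carrier_a_blank alone.

How it is judged (in metres and radians):
On the way, in this order (a step that is already met when the one before it is completed fails the run):
1. a carrier is fully home in the discharge pocket, pressed against that place's brass stop with more than 8 N for 0.3 s ((((x of carrier_a_blank in the frame of track below -0.035 m and y of carrier_a_blank in the frame of track above 0.03 m) and contact force between carrier_a and stop_discharge above 8 N) or ((x of carrier_b_blank in the frame of track below -0.035 m and y of carrier_b_blank in the frame of track above 0.03 m) and contact force between carrier_b and stop_discharge above 8 N) or ((x of carrier_c_blank in the frame of track below -0.035 m and y of carrier_c_blank in the frame of track above 0.03 m) and contact force between carrier_c and stop_discharge above 8 N))), for 0.3 s.
2. the next carrier is fully home in the nest, pressed against that place's brass stop with more than 8 N for 0.3 s ((((y of carrier_a_blank in the frame of track above 0.038 m and x of carrier_a_blank in the frame of track above 0.03 m) and contact force between carrier_a and stop_nest above 8 N) or ((y of carrier_b_blank in the frame of track above 0.038 m and x of carrier_b_blank in the frame of track above 0.03 m) and contact force between carrier_b and stop_nest above 8 N) or ((y of carrier_c_blank in the frame of track above 0.038 m and x of carrier_c_blank in the frame of track above 0.03 m) and contact force between carrier_c and stop_nest above 8 N))), for 0.3 s.
3. the last carrier is fully home at ready, pressed against that place's brass stop with more than 8 N for 0.3 s ((((x of carrier_a_blank in the frame of track above 0.035 m and y of carrier_a_blank in the frame of track below -0.03 m) and contact force between carrier_a and stop_ready above 8 N) or ((x of carrier_b_blank in the frame of track above 0.035 m and y of carrier_b_blank in the frame of track below -0.03 m) and contact force between carrier_b and stop_ready above 8 N) or ((x of carrier_c_blank in the frame of track above 0.035 m and y of carrier_c_blank in the frame of track below -0.03 m) and contact force between carrier_c and stop_ready above 8 N))), for 0.3 s.
At the end, for the whole second after the job is handed in: One carrier stands in the discharge pocket, one in the nest and one at ready, each within 1.5 mm of its brass stop (measured along its slide) and at rest; the load place is empty (((x of carrier_a_blank in the frame of track below -0.035 m and y of carrier_a_blank in the frame of track above 0.03 m) or (x of carrier_b_blank in the frame of track below -0.035 m and y of carrier_b_blank in the frame of track above 0.03 m) or (x of carrier_c_blank in the frame of track below -0.035 m and y of carrier_c_blank in the frame of track above 0.03 m)) and ((y of carrier_a_blank in the frame of track above 0.038 m and x of carrier_a_blank in the frame of track above 0.03 m) or (y of carrier_b_blank in the frame of track above 0.038 m and x of carrier_b_blank in the frame of track above 0.03 m) or (y of carrier_c_blank in the frame of track above 0.038 m and x of carrier_c_blank in the frame of track above 0.03 m)) and ((x of carrier_a_blank in the frame of track above 0.035 m and y of carrier_a_blank in the frame of track below -0.03 m) or (x of carrier_b_blank in the frame of track above 0.035 m and y of carrier_b_blank in the frame of track below -0.03 m) or (x of carrier_c_blank in the frame of track above 0.035 m and y of carrier_c_blank in the frame of track below -0.03 m)) and linear speed of each of carrier_a, carrier_b, carrier_c below 0.01 m/s); the robot touches nothing.
It fails at once if a carrier is pressed on a brass stop with more than 30 N (contact force between any of carrier_a, carrier_b, carrier_c and stop_discharge above 30 N or contact force between any of carrier_a, carrier_b, carrier_c and stop_nest above 30 N or contact force between any of carrier_a, carrier_b, carrier_c and stop_ready above 30 N).
It fails at once if a carrier binds in the track: the contact forces between it and the track, weight and stop included, add up to more than 45 N (contact force between any of carrier_a, carrier_b, carrier_c and track above 45 N).
It fails at once if the offcut, the tin or the try square is moved by more than 15 mm (distance of any of offcut_center, tin_center, square_center from where it was at the start of the episode above 0.015 m).
It also fails if it takes over 67 s, if anything falls off the work surface, if the arm or the gripper's body presses on something with over 40 N, if the wrist force passes 120 N, or if a joint passes its speed limit or range.

### The arm

A 6-joint arm with a two-finger parallel gripper is mounted at the origin on the work surface. World frame = base frame: x ahead of the robot, y to its left, z up, the work surface at z = 0. Lengths are in m, angles in degrees, forces in N, time in s.
With the tool pointing down it reaches from about 0.35 to 0.875 m from the base axis. Payload 4.2 kg.
Tool frame: the origin (TCP) lies on the centre line of the jaws, within the pads' length; the fingertips stand 19 mm ahead of it and the grasp point (between the pads) is the TCP; x points along the fingers, y is the direction in which the jaws open and shut, and the axes are right-handed (so a half turn about x gives the same grasp; the last joint's range is limited). The gripper opens to 87 mm and grips with 3 to 60 N. Pads are 19 mm wide; open, the fingers measure 117 mm over their backs; the gripper's body (75 mm by 190 mm) begins 51 mm behind the grasp point.
Start: joints at [-60.413, 22.042, 0.453, 0, -68.411, -14.817], TCP at [0.159, -0.604, 0.242] pointing down, gripper open.
Joint ranges: [-179.83, 179.83], [-69.29, 118.12], [-61.27, 80.66], [-181.25, 117.63], [-171.15, -9.14], [-177.46, 177.46]. Speed limits (degrees/s): [159.86, 159.86, 180, 180, 180, 180].

### API

Orientations are given as a 3x3 rotation matrix whose columns are the frame's x, y, z axes.
In Python, from station import r, viewer, job, spotter gives the robot as it stands.
- The arm moves only by the tool play_rows, never from a script. Its argument "commands" is a list of rows, each an object of numbers: "fingers": the gripper command: -1 is fully open, 1 is shut, values between are in proportion; "tx", "ty", "tz": the shift along the tool's x, y, z normalised to -1 to 1, where 1 is 750 mm; "ax", "ay", "az": the turn, a rotation vector about the tool's x, y, z normalised to -1 to 1, where 1 is pi rad. In form: [{"fingers": .., "tx": .., "ty": .., "tz": .., "ax": .., "ay": .., "az": ..}, ...]. A call has 1 to 5 rows; each row is the pose to reach, as a shift and turn from the pose commanded when the call began, along the tool's axes at that moment, turning the shorter way round; what a row does not reach only later rows make up. A row lasts 1/12 s, in which the tool goes at most 41.7 mm and 7.16 degrees, less where a joint would pass 70% of its speed; a pose out of reach is approached as far as the arm can. A call with a number of a shift or a turn outside -1 to 1 is refused whole. A call with a gripper value outside its range is refused whole. The fingers move at their own pace and stop on an object; the grip force is fixed at half the most. Time passes only in rows, so rows that repeat a pose let the fingers close. It gives the time, the measured TCP pose, the force and the opening at its end, in the units of the state.
- r.sense(): the state, without advancing time (a new reading comes with each control period).
- viewer.capture(name): name is "scene" or "top"; returns a dict with "image" (420x560x3 uint8, red, green, blue), "fx", "fy", "cx", "cy" (pixels), "R" (3x3) and "t" (3): a world point X has camera coordinates R X + t. Camera axes: x right, y down, z forward; pixel columns grow to the right and rows downward; lengths in m; the calibration is good to about 2 mm. A picture is of the moment at which its call begins. There is no depth.
- job.finish_job(): hands the job in, once; it reports no verdict.
Trained networks look in a picture, given as the dict that the camera call returned (one of the last four; its "shot" number tells which), for a name from the list of things; names that differ only in an ending like _2 or _b are one class to them, and where a whole thing is asked for, a point or a joint stands for the part that bears it (a point fixed in the world has none). Each returns a list of dicts, best first, with "score" (0 to 1); they miss things now and then, are a little off and sometimes report something else, mostly with a low value. They report only what shows in the picture. A call takes as long as a camera call. They do not tell look-alikes from the thing itself.
- spotter.find_in(name, picture): "uv" ([column, row] in pixels, amid what is visible of it).
- spotter.silhouettes(name, picture): "region" (420x560 bool, what is visible of it) and "uv" ([column, row] in pixels, amid what is visible of it).
The state is a dict: "time_s": time; "joints": joint angles; "joint_velocities": joint speeds; "effort": joint torques, N m; "tcp_pos": TCP position; "ee_rot": TCP orientation; "wrist_force": force on the tool from outside, world axes, zero at the start; "moment": the same for the moment, N m; "gripper_width": opening from 0.0 (shut) to 1.0 (fully open).
Only numpy, scipy, OpenCV 4.12 (cv2) and the standard library are available. Lean on these libraries where they do the work, as an engineer would, in place of code of your own. Each camera call takes 0.05 s, during which the arm holds its last target. There are 200 camera calls.

## Working session

There is one attempt and no reset: what is moved stays moved. The work goes in short steps, Python scripts to look and compute and a tool call to move; the robot and the scene stay as the last step left them, time stands still between calls to the robot, and variables do not carry over. Pictures are saved under pics/ and viewed, about 8 in all and at most 12, crops included, and the job is handed in when it is done.

Besides the shell and the picture viewer there is one more tool, called after "Emit:" as name(argument=value, ...), one argument or row to a line, values as JSON. play_rows: Moves the arm, as the interface text tells. Its arguments: {"type":"object","properties":{"commands":{"type":"array"}},"required":["commands"]}

```bash
ls; mkdir -p pics; python3 - <<'E'
from station import r, viewer, job, spotter
import cv2,numpy as np
s=r.sense();print({k:np.round(v,4).tolist() for k,v in s.items()})
ims=[]
for n in("scene","top"):
    p=viewer.capture(n);cv2.imwrite(f"pics/{n}0.png",cv2.cvtColor(p["image"],cv2.COLOR_RGB2BGR))
    print(n,p["fx"],p["fy"],p["cx"],p["cy"],np.round(p["R"],4).tolist(),np.round(p["t"],4).tolist())
    for q in["track","rib_nose","load_place","ready_place","nest_place","discharge_place","scriber","carrier_a_blank","carrier_b_blank","carrier_c_blank","stop_nest","stop_ready","stop_discharge","offcut_center","tin_center","square_center"]:
        print(q,[(round(float(d["score"]),2),np.round(d["uv"],1).tolist()) for d in spotter.find_in(q,p)[:4]])
E
```

```text
pics
{'time_s': 0.0, 'joints': [-60.4126, 22.0917, 0.3803, -0.0285, -68.4096, -14.8171], 'joint_velocities': [0.0175, 0.1097, 0.0445, 0.0284, 0.0172, 0.033], 'effort': [-0.0003, -39.0661, 18.7403, 4.2199, 0.011, -0.0002], 'tcp_pos': [0.1592, -0.6038, 0.2405], 'ee_rot': [[-0.0006, -0.2548, 0.967], [0.0021, 0.967, 0.2548], [-1.0, 0.0022, -0.0001]], 'wrist_force': [0.4446, 0.7006, 0.0824], 'moment': [-0.0198, -0.0465, -0.0227], 'gripper_width': 0.9984}
scene 529.3315116230453 529.3315116230453 281.99077589384075 207.86142258994215 [[-0.2594, 0.9658, -0.0016], [0.7349, 0.1963, -0.6491], [-0.6266, -0.1696, -0.7607]] [0.137, -0.3943, 1.6008]
track [(0.95, [288.1, 233.2])]
rib_nose [(0.68, [289.7, 226.1])]
load_place [(0.58, [287.0, 232.2])]
ready_place [(0.6, [287.9, 231.4])]
nest_place [(0.84, [291.9, 230.3])]
discharge_place [(0.63, [288.2, 227.7])]
scriber [(0.95, [287.5, 228.1])]
carrier_a_blank [(0.85, [273.7, 208.3]), (0.72, [345.5, 289.3]), (0.56, [163.8, 180.1])]
carrier_b_blank [(0.72, [303.6, 222.7])]
carrier_c_blank [(0.69, [289.8, 192.8]), (0.52, [286.4, 229.1])]
stop_nest [(0.
[... 414 characters left out ...]
.996]] [-0.0013, 0.5999, 0.8474]
track [(0.68, [265.2, 234.0])]
rib_nose [(0.77, [263.3, 237.0])]
load_place [(0.81, [262.7, 237.8])]
ready_place [(0.59, [262.4, 235.5])]
nest_place [(0.39, [261.9, 235.2])]
discharge_place [(0.61, [263.7, 237.3])]
scriber [(0.78, [263.7, 236.2])]
carrier_a_blank [(0.96, [203.1, 156.8]), (0.88, [285.5, 225.4]), (0.57, [407.3, 237.1])]
carrier_b_blank [(0.17, [341.0, 279.3])]
carrier_c_blank [(0.79, [279.6, 258.5]), (0.2, [263.2, 235.3])]
stop_nest [(0.62, [239.6, 212.0]), (0.39, [260.9, 236.3])]
stop_ready [(0.4, [293.9, 210.2])]
stop_discharge []
offcut_center [(0.71, [183.8, 236.7])]
tin_center [(0.66, [349.5, 207.2])]
square_center [(0.89, [337.5, 279.5])]
```

```bash
python3 - <<'E'
import cv2
a=cv2.imread("pics/scene0.png")[120:320,130:400];b=cv2.imread("pics/top0.png")[140:320,160:430]
cv2.imwrite("pics/s1.png",cv2.resize(a,None,fx=2.9,fy=2.9,interpolation=cv2.INTER_CUBIC))
cv2.imwrite("pics/t1.png",cv2.resize(b,None,fx=2.9,fy=2.9,interpolation=cv2.INTER_CUBIC))
E
```

```text
(no output)
```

View pics/s1.png

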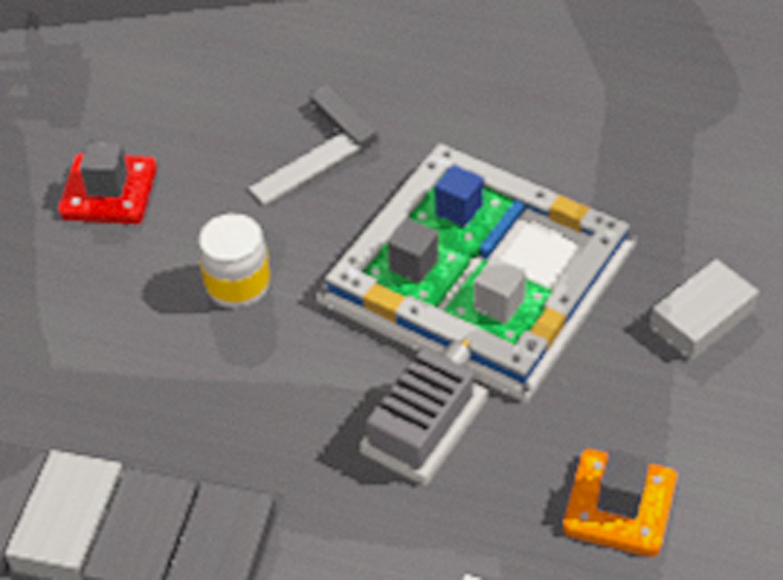

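View pics/t1.png

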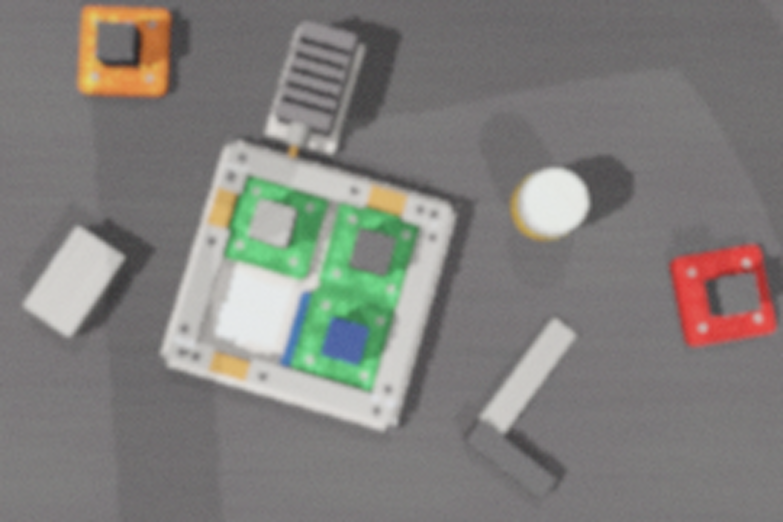

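The scene shows the bright blank (b) at nest (crop 272,222 of top), dark (a) at ready (373,250) and blue (c) at load (345,340). The white discharge floor is empty. Possible mistakes for the carriers: the orange one (top 203,157) and the red one (407,237), both with dark blanks and both outside the track. The carriers wanted are the three green ones inside the track. Next I fit poses from the two views.

```bash
cat > fit.py <<'E'
from station import r, viewer, job, spotter
import cv2,numpy as np
from scipy.optimize import least_squares
def proj(p,X):
    c=np.asarray(X)@np.array(p["R"]).T+p["t"]; return np.c_[p["fx"]*c[:,0]/c[:,2]+p["cx"],p["fy"]*c[:,1]/c[:,2]+p["cy"]]
def tw(T,P):
    x,y,z,a=T;c,s=np.cos(a),np.sin(a);P=np.asarray(P,float)
    return np.c_[x+c*P[:,0]-s*P[:,1],y+s*P[:,0]+c*P[:,1],z+P[:,2]]
E
python3 - <<'E'
from fit import *
S=viewer.capture("scene");T=viewer.capture("top")
# track outer top corners FL FR NR NL, z=28mm
P=np.array([[.093,.096,.028],[.093,-.096,.028],[-.093,-.096,.028],[-.093,.096,.028]])
t=np.array([[238,142],[455,208],[390,428],[165,358]])/2.9+[160,140]
s=np.array([[525,383],[323,289],[440,147],[632,233]])/2.9+[130,120]
f=lambda v:np.r_[(proj(S,tw(v,P))-s).ravel(),(proj(T,tw(v,P))-t).ravel()]
o=least_squares(f,[.6,0,0,-.3],loss="soft_l1");print(o.x,np.degrees(o.x[3]),np.round(o.fun.reshape(-1,2),1).tolist())
for k,ps in(("s",S),("t",T)):
  q=t if k=="t" else s
  g=least_squares(lambda v:(proj(ps,tw([v[0],v[1],0,v[2]],P))-q).ravel(),[.6,0,-.3]);print(k,g.x[:2],np.degrees(g.x[2]))
np.save("track.npy",o.x)
# overlay of model on both
segs=[]
for z,hx,hy in((.028,.093,.096),(.028,.068,.071)):
  segs.append([[hx,hy,z],[hx,-hy,z],[-hx,-hy,z],[-hx,hy,z]])
def blank(cx,cy): return [[cx+a*.015,cy+b*.015,.057] for a,b in((1,1),(1,-1),(-1,-1),(-1,1))]
segs+= [blank(.0365,.0395),blank(.0365,-.04),blank(-.036,-.04)]
out=[]
for p,(x0,y0) in((S,(215,150)),(T,(195,165))):
  im=cv2.cvtColor(p["image"],cv2.COLOR_RGB2BGR)[y0:y0+140,x0:x0+150];im=cv2.resize(im,None,fx=2.65*2/2.0,fy=2.65,interpolation=cv2.INTER_CUBIC)
  for g in segs:
    cv2.polylines(im,[np.int32(((proj(p,tw(o.x,g))-[x0,y0]+.5)*2.65)*8)],True,(0,0,255),1,cv2.LINE_AA,3)
  out.append(im)
cv2.imwrite("pics/ov.png",np.hstack(out))
for n in "abc":
  for p,k in((S,"s"),(T,"t")):
    print(n,k,[(round(float(d["score"]),2),np.round(d["uv"],1).tolist(),int(d["region"].sum())) for d in spotter.silhouettes(f"carrier_{n}_blank",p)[:4]])
E
```

```text
[ 0.54446681  0.03451058 -0.01617116 -0.28312874] -16.22208195567888 [[-0.4, 2.9], [-3.1, 0.1], [-1.6, -0.0], [0.8, 0.1], [-4.0, -1.0], [0.8, 0.1], [0.1, 2.8], [-3.3, 2.1]]
s [0.5539652  0.03916732] -16.189978022452717
t [0.54650817 0.03041902] -16.647074921227887
a s [(0.77, [345.0, 291.2], 1028), (0.69, [165.3, 182.8], 730), (0.55, [275.5, 210.1], 703)]
a t [(0.8, [287.6, 226.7], 927), (0.73, [205.7, 156.6], 929), (0.63, [411.1, 238.4], 944), (0.27, [184.4, 233.5], 765)]
b s [(0.85, [303.7, 220.2], 663), (0.58, [288.2, 193.6], 657), (0.36, [261.1, 222.0], 108)]
b t [(0.94, [255.0, 216.3], 898), (0.4, [287.6, 228.4], 866)]
c s [(0.69, [287.7, 191.5], 629), (0.67, [288.4, 230.7], 4799)]
c t [(0.83, [279.3, 259.4], 889)]
```

View pics/ov.png

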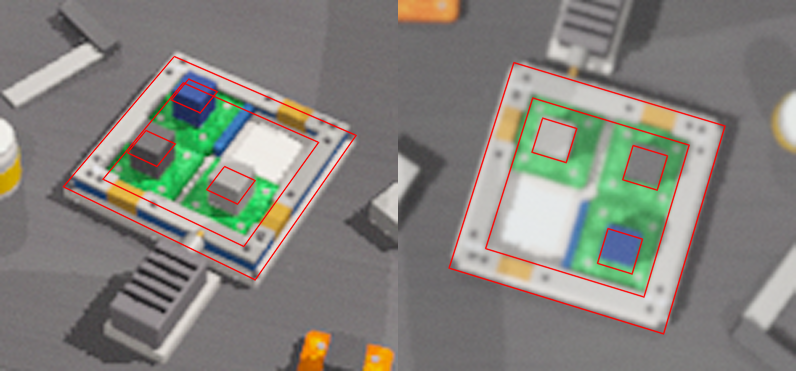

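```bash
cat >> fit.py <<'E'
B=np.array([[1,1],[1,-1],[-1,-1],[-1,1]])
def rect(cx,cy,hx,hy,z): return np.c_[[cx,cy]+B*[hx,hy],[z]*4]
def samp(g,n=40):
    g=np.asarray(g);return np.vstack([g[i]+(g[(i+1)%4]-g[i])*np.linspace(.06,.94,n)[:,None] for i in range(4)])
def gradmag(p,sig=1.0):
    im=cv2.GaussianBlur(p["image"].astype(np.float32),(0,0),sig)
    return np.clip(np.sqrt(sum(cv2.Sobel(im,cv2.CV_32F,a,b)**2 for a,b in((1,0),(0,1))).max(2)),0,200)
def val(G,uv): return cv2.remap(G,np.float32(uv[:,:1]),np.float32(uv[:,1:]),cv2.INTER_LINEAR).ravel()
def fitrects(p,rects,x0,rad,z=0,sigs=(2.5,1.2,.8)):
    from scipy.optimize import differential_evolution,minimize
    pts=np.vstack([samp(g) for g in rects]);x=np.array(x0,float);rad=np.array(rad,float)
    for i,s in enumerate(sigs):
        G=gradmag(p,s);c=lambda v:-val(G,proj(p,tw([v[0],v[1],z,v[2]],pts))).mean()
        if i==0: x=differential_evolution(c,list(zip(x-rad,x+rad)),seed=1,tol=1e-6).x
        else: x=minimize(c,x,method="Nelder-Mead",options=dict(initial_simplex=np.vstack([x]+[x+d for d in np.diag([.002,.002,.01])]))).x
    return x,c(x)
E
python3 - <<'E'
from fit import *
S=viewer.capture("scene");T=viewer.capture("top")
np.save("S.npy",S,allow_pickle=True);np.save("T.npy",T,allow_pickle=True)
for k,p in(("s",S),("t",T)):
  for nm,R in(("outer",[rect(0,0,.093,.096,.028)]),("inner",[rect(0,0,.068,.071,.028)]),("both",[rect(0,0,.093,.096,.028),rect(0,0,.068,.071,.028)]),("base",[rect(0,0,.093,.096,0.0)])):
    x,c=fitrects(p,R,[.548,.034,-.29],[.02,.02,.08]);print(k,nm,np.round(x*[1e3,1e3,57.2958],2),round(c,1))
  for n,u in(("a",(.57,-.02)),("b",(.59,.06)),("c",(.50,.0))):
    x,c=fitrects(p,[rect(0,0,.015,.015,.057)],[0,0,-.29],[.02,.02,.08]) if 0 else (None,0)
tr=np.array([.548,.034,0,-.29])
for k,p in(("s",S),("t",T)):
  for n,u in(("b",(.0365,.0395)),("a",(.0365,-.04)),("c",(-.036,-.04))):
    w=tw(tr,[[*u,0]])[0]
    x,c=fitrects(p,[rect(0,0,.015,.015,.057)],[w[0],w[1],-.29],[.015,.015,.1]);print(k,n,np.round(x*[1e3,1e3,57.2958],2),round(c,1))
E
```

```text
s outer [545.55  42.97 -15.76] -148.4
s inner [545.14  35.83 -15.4 ] -178.6
s both [550.7   40.54 -15.68] -164.3
s base [530.02  52.78 -15.46] -134.5
t outer [546.34  33.72 -15.83] -193.8
t inner [547.07  34.34 -15.36] -169.5
t both [546.68  34.02 -15.69] -180.9
t base [546.99  35.51 -16.02] -191.6
s b [591.64  63.97 -17.13] -166.5
s a [569.56 -12.56 -15.84] -177.8
s c [502.52   7.91 -16.07] -193.0
t b [591.09  61.26 -17.02] -190.3
t a [581.49 -33.51 -20.7 ] -136.3
t c [503.82   5.2  -16.41] -184.6
```

```bash
cat > mv.py <<'E'
import numpy as np
def Rt(yaw): # yaw of tool y, tool x down
    a=np.radians(yaw);y=np.array([np.cos(a),np.sin(a),0]);x=np.array([0,0,-1.]);return np.c_[x,y,np.cross(x,y)]
def rel(p0,y0,p1,y1):
    d=Rt(y0).T@(np.array(p1)-p0)/.75;return dict(tx=round(d[0],5),ty=round(d[1],5),tz=round(d[2],5),ax=round(-(y1-y0)/180,5))
TR=np.array([.5467,.034]);YAW=-15.7
def tr2w(x,y,z):
    c,s=np.cos(np.radians(YAW)),np.sin(np.radians(YAW));return np.r_[TR+[c*x-s*y,s*x+c*y],z]
def w2tr(p):
    c,s=np.cos(np.radians(YAW)),np.sin(np.radians(YAW));d=np.array(p[:2])-TR;return np.array([c*d[0]+s*d[1],-s*d[0]+c*d[1]])
E
python3 - <<'E'
from mv import *
for p in((591.4,62.5),(569.6,-13.5),(503.2,6.5)):print(w2tr(np.array(p)/1e3)*1e3)
p=np.array([.159,-.604,.242]);y=np.degrees(np.arctan2(.967,-.2548));tg=np.array([.5914,.0625,.15])
q=[p+(tg-p)*f for f in(.24,.48,.72,.96,1)];ys=[y+(164.3-y)*f for f in(.5,1,1,1,1)]
for a,b in zip(q,ys):print(rel(p,y,a,b));p,y=a,b
E
```

```text
[35.32020835 39.53255471]
[ 34.89916218 -39.53110774]
[-34.43557871 -38.24514243]
{'tx': np.float64(0.02944), 'ty': np.float64(0.17098), 'tz': np.float64(0.18814), 'ax': np.float64(-0.16538)}
{'tx': np.float64(0.02944), 'ty': np.float64(0.05501), 'tz': np.float64(0.24821), 'ax': np.float64(-0.16538)}
{'tx': np.float64(0.02944), 'ty': np.float64(-0.07549), 'tz': np.float64(0.24277), 'ax': np.float64(-0.0)}
{'tx': np.float64(0.02944), 'ty': np.float64(-0.07549), 'tz': np.float64(0.24277), 'ax': np.float64(-0.0)}
{'tx': np.float64(0.00491), 'ty': np.float64(-0.01258), 'tz': np.float64(0.04046), 'ax': np.float64(-0.0)}
```

Emit:
play_rows(
  commands=[
    {"fingers": -0.2,"tx": 0.02944,"ty": 0.17098,"tz": 0.18814,"ax": -0.16538,"ay": 0,"az": 0},
    {"fingers": -0.2,"tx": 0.02944,"ty": 0.17098,"tz": 0.18814,"ax": -0.16538,"ay": 0,"az": 0},
    {"fingers": -0.2,"tx": 0.02944,"ty": 0.17098,"tz": 0.18814,"ax": -0.16538,"ay": 0,"az": 0},
    {"fingers": -0.2,"tx": 0.02944,"ty": 0.17098,"tz": 0.18814,"ax": -0.16538,"ay": 0,"az": 0},
    {"fingers": -0.2,"tx": 0.02944,"ty": 0.17098,"tz": 0.18814,"ax": -0.16538,"ay": 0,"az": 0},
  ],
)

```text
time_s: 2.62
tcp_pos: [0.264, -0.4415, 0.2192]
ee_rot: [[0.0, -0.706, 0.709], [0.001, 0.709, 0.706], [-1.0, 0.001, 0.001]]
wrist_force: [0.4, -0.1, 0.5]
gripper_width: 0.707
```

Emit:
play_rows(
  commands=[
    {"fingers": -0.2,"tx": 0.02944,"ty": 0.05501,"tz": 0.24821,"ax": -0.16538,"ay": 0,"az": 0},
    {"fingers": -0.2,"tx": 0.02944,"ty": 0.05501,"tz": 0.24821,"ax": -0.16538,"ay": 0,"az": 0},
    {"fingers": -0.2,"tx": 0.02944,"ty": 0.05501,"tz": 0.24821,"ax": -0.16538,"ay": 0,"az": 0},
    {"fingers": -0.2,"tx": 0.02944,"ty": 0.05501,"tz": 0.24821,"ax": -0.16538,"ay": 0,"az": 0},
    {"fingers": -0.2,"tx": 0.02944,"ty": 0.05501,"tz": 0.24821,"ax": -0.16538,"ay": 0,"az": 0},
  ],
)

```text
time_s: 3.03
tcp_pos: [0.3681, -0.2818, 0.1974]
ee_rot: [[0.001, -0.965, 0.264], [0.0, 0.264, 0.965], [-1.0, -0.001, 0.0]]
wrist_force: [0.5, -0.6, 0.1]
gripper_width: 0.6
```

Emit:
play_rows(
  commands=[
    {"fingers": -0.2,"tx": 0.02944,"ty": -0.07549,"tz": 0.24277,"ax": 0,"ay": 0,"az": 0},
    {"fingers": -0.2,"tx": 0.02944,"ty": -0.07549,"tz": 0.24277,"ax": 0,"ay": 0,"az": 0},
    {"fingers": -0.2,"tx": 0.02944,"ty": -0.07549,"tz": 0.24277,"ax": 0,"ay": 0,"az": 0},
    {"fingers": -0.2,"tx": 0.02944,"ty": -0.07549,"tz": 0.24277,"ax": 0,"ay": 0,"az": 0},
    {"fingers": -0.2,"tx": 0.02944,"ty": -0.07549,"tz": 0.24277,"ax": 0,"ay": 0,"az": 0},
  ],
)

```text
time_s: 3.45
tcp_pos: [0.4724, -0.1215, 0.1753]
ee_rot: [[0.001, -0.963, 0.268], [0.0, 0.268, 0.963], [-1.0, -0.001, 0.0]]
wrist_force: [0.3, -1.0, 0.7]
gripper_width: 0.6
```

Emit:
play_rows(
  commands=[
    {"fingers": -0.2,"tx": 0.02944,"ty": -0.07549,"tz": 0.24277,"ax": 0,"ay": 0,"az": 0},
    {"fingers": -0.2,"tx": 0.02944,"ty": -0.07549,"tz": 0.24277,"ax": 0,"ay": 0,"az": 0},
    {"fingers": -0.2,"tx": 0.02944,"ty": -0.07549,"tz": 0.24277,"ax": 0,"ay": 0,"az": 0},
    {"fingers": -0.2,"tx": 0.02944,"ty": -0.07549,"tz": 0.24277,"ax": 0,"ay": 0,"az": 0},
    {"fingers": -0.2,"tx": 0.02944,"ty": -0.07549,"tz": 0.24277,"ax": 0,"ay": 0,"az": 0},
  ],
)

```text
time_s: 3.87
tcp_pos: [0.5764, 0.0389, 0.1529]
ee_rot: [[0.001, -0.963, 0.268], [0.0, 0.268, 0.963], [-1.0, -0.001, 0.001]]
wrist_force: [0.8, -0.1, 0.7]
gripper_width: 0.599
```

Emit:
play_rows(
  commands=[
    {"fingers": -0.2,"tx": 0.00491,"ty": -0.01258,"tz": 0.04046,"ax": 0,"ay": 0,"az": 0},
    {"fingers": -0.2,"tx": 0.00491,"ty": -0.01258,"tz": 0.04046,"ax": 0,"ay": 0,"az": 0},
    {"fingers": -0.2,"tx": 0.00491,"ty": -0.01258,"tz": 0.04046,"ax": 0,"ay": 0,"az": 0},
  ],
)

```text
time_s: 4.12
tcp_pos: [0.5921, 0.0636, 0.1488]
ee_rot: [[-0.001, -0.963, 0.268], [-0.0, 0.268, 0.963], [-1.0, 0.001, -0.0]]
wrist_force: [0.0, -0.1, 0.9]
gripper_width: 0.6
```

```bash
python3 - <<'E'
from station import r, viewer
import cv2,numpy as np
out=[]
for n,(x0,y0) in(("scene",(200,120)),("top",(195,130))):
    p=viewer.capture(n);im=cv2.cvtColor(p["image"],cv2.COLOR_RGB2BGR)[y0:y0+190,x0:x0+150];out.append(cv2.resize(im,None,fx=2.6,fy=2.6,interpolation=cv2.INTER_CUBIC))
cv2.imwrite("pics/h1.png",np.hstack(out));s=r.sense();print(s["time_s"],s["tcp_pos"],s["joints"],s["gripper_width"])
E
```

```text
4.2167 [0.59119695 0.06190811 0.14938767] [ 2.15705581e+01  2.36631278e+01 -1.12056707e+01 -5.04454471e-03
 -5.51785723e+01 -3.72677418e+01] 0.6020545981101723
```

View pics/h1.png

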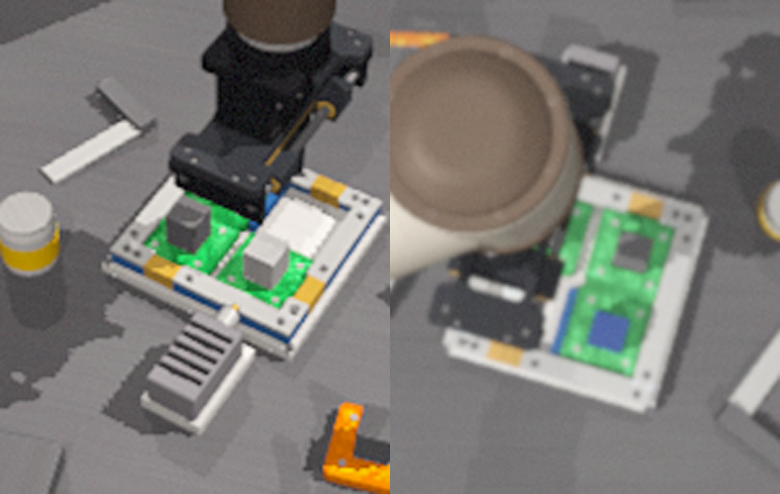

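The picture shows the open gripper above the bright blank (scene crop 265,255). The jaw line runs along the track's x and nothing is touched. Descending.

Emit:
play_rows(
  commands=[
    {"fingers": -0.2,"tx": 0.04,"ty": 0,"tz": 0,"ax": 0,"ay": 0,"az": 0},
    {"fingers": -0.2,"tx": 0.08,"ty": 0,"tz": 0,"ax": 0,"ay": 0,"az": 0},
    {"fingers": -0.2,"tx": 0.1,"ty": 0,"tz": 0,"ax": 0,"ay": 0,"az": 0},
    {"fingers": -0.2,"tx": 0.115,"ty": 0,"tz": 0,"ax": 0,"ay": 0,"az": 0},
    {"fingers": -0.2,"tx": 0.13,"ty": 0,"tz": 0,"ax": 0,"ay": 0,"az": 0},
  ],
)

```text
time_s: 4.63
tcp_pos: [0.5916, 0.0613, 0.0519]
ee_rot: [[0.001, -0.962, 0.271], [-0.0, 0.271, 0.962], [-1.0, -0.001, 0.0]]
wrist_force: [0.1, 0.0, -0.2]
gripper_width: 0.599
```

```bash
python3 - <<'E'
from station import r, viewer
import cv2,numpy as np
p=viewer.capture("scene");im=cv2.cvtColor(p["image"],cv2.COLOR_RGB2BGR)[150:270,220:360];cv2.imwrite("pics/h2.png",cv2.resize(im,None,fx=4.5,fy=4.5,interpolation=cv2.INTER_CUBIC))
s=r.sense();print(s["time_s"],s["tcp_pos"],s["wrist_force"],s["gripper_width"])
E
```

```text
4.6833 [0.59045007 0.06119235 0.04981235] [-0.10793658 -0.16396192 -0.36269233] 0.5986937591750684
```

View pics/h2.png

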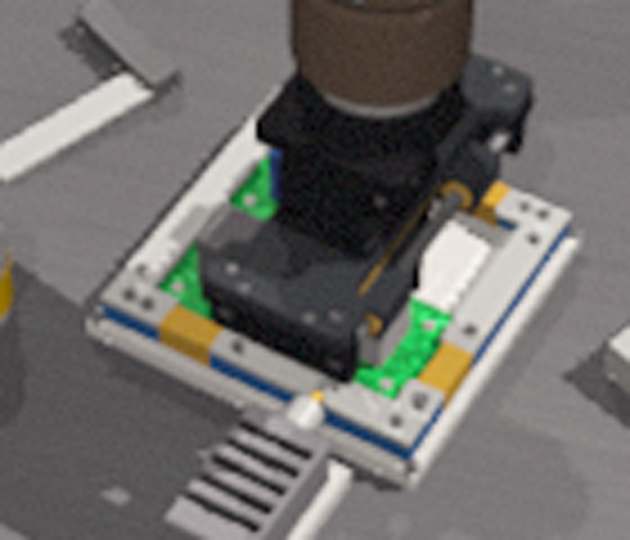

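The gripper is lowered around the bright blank (its face shows at crop 390,340 under the body) with no contact force. Closing.

Emit:
play_rows(
  commands=[
    {"fingers": 1,"tx": 0,"ty": 0,"tz": 0,"ax": 0,"ay": 0,"az": 0},
    {"fingers": 1,"tx": 0,"ty": 0,"tz": 0,"ax": 0,"ay": 0,"az": 0},
    {"fingers": 1,"tx": 0,"ty": 0,"tz": 0,"ax": 0,"ay": 0,"az": 0},
    {"fingers": 1,"tx": 0,"ty": 0,"tz": 0,"ax": 0,"ay": 0,"az": 0},
    {"fingers": 1,"tx": 0,"ty": 0,"tz": 0,"ax": 0,"ay": 0,"az": 0},
  ],
)

```text
time_s: 5.1
tcp_pos: [0.5918, 0.0624, 0.053]
ee_rot: [[0.001, -0.963, 0.27], [0.0, 0.27, 0.963], [-1.0, -0.001, 0.001]]
wrist_force: [-0.4, 0.7, 3.0]
gripper_width: 0.339
```

Emit:
play_rows(
  commands=[
    {"fingers": 1,"tx": 0,"ty": 0.01,"tz": 0,"ax": 0,"ay": 0,"az": 0},
    {"fingers": 1,"tx": 0,"ty": 0.02,"tz": 0,"ax": 0,"ay": 0,"az": 0},
    {"fingers": 1,"tx": 0,"ty": 0.03,"tz": 0,"ax": 0,"ay": 0,"az": 0},
    {"fingers": 1,"tx": 0,"ty": 0.04,"tz": 0,"ax": 0,"ay": 0,"az": 0},
    {"fingers": 1,"tx": 0,"ty": 0.04,"tz": 0,"ax": 0,"ay": 0,"az": 0},
  ],
)

```text
time_s: 5.52
tcp_pos: [0.562, 0.0716, 0.053]
ee_rot: [[0.001, -0.963, 0.27], [0.001, 0.27, 0.963], [-1.0, -0.001, 0.002]]
wrist_force: [-2.0, 5.3, 7.9]
gripper_width: 0.345
```

Emit:
play_rows(
  commands=[
    {"fingers": 1,"tx": -0.0007,"ty": 0,"tz": 0.0007,"ax": 0,"ay": 0,"az": 0},
    {"fingers": 1,"tx": -0.0007,"ty": 0,"tz": 0.0007,"ax": 0,"ay": 0,"az": 0},
    {"fingers": 1,"tx": -0.0007,"ty": 0,"tz": 0.0007,"ax": 0,"ay": 0,"az": 0},
  ],
)

```text
time_s: 5.77
tcp_pos: [0.5624, 0.0714, 0.053]
ee_rot: [[-0.001, -0.963, 0.271], [0.0, 0.271, 0.963], [-1.0, 0.001, 0.0]]
wrist_force: [-2.6, 4.4, 6.7]
gripper_width: 0.342
```

```bash
cat > st.py <<'E'
from station import r, viewer
from mv import *
def show(n=1):
    for i in range(n):
        if i: viewer.capture("top")
        s=r.sense();f=s["wrist_force"];c,q=np.cos(np.radians(YAW)),np.sin(np.radians(YAW))
        print(round(s["time_s"],2),"tr mm",np.round(w2tr(s["tcp_pos"])*1e3,2),"z",round(s["tcp_pos"][2]*1e3,2),"Ftr",np.round([c*f[0]+q*f[1],-q*f[0]+c*f[1],f[2]],1),"M",np.round(s["moment"],2),"w",round(s["gripper_width"]*87,1))
E
python3 -c "from st import *;show(3)"
```

```text
5.77 tr mm [ 4.94 40.26] z 52.99 Ftr [-3.7  3.5  6.7] M [ 1.17  0.61 -0.11] w 29.8
5.82 tr mm [ 4.99 40.31] z 53.0 Ftr [-3.8  3.7  6.4] M [ 1.16  0.69 -0.05] w 29.6
5.87 tr mm [ 5.03 40.27] z 53.02 Ftr [-3.8  2.9  6.9] M [ 1.12  0.62 -0.05] w 29.8
```

Emit:
play_rows(
  commands=[
    {"fingers": 1,"tx": -0.0027,"ty": 0.008,"tz": 0.0013,"ax": 0,"ay": 0,"az": 0},
    {"fingers": 1,"tx": -0.0027,"ty": 0.018,"tz": 0.0013,"ax": 0,"ay": 0,"az": 0},
    {"fingers": 1,"tx": -0.0027,"ty": 0.028,"tz": 0.0013,"ax": 0,"ay": 0,"az": 0},
    {"fingers": 1,"tx": -0.0027,"ty": 0.038,"tz": 0.0013,"ax": 0,"ay": 0,"az": 0},
    {"fingers": 1,"tx": -0.0027,"ty": 0.045,"tz": 0.0013,"ax": 0,"ay": 0,"az": 0},
  ],
)

```text
time_s: 6.28
tcp_pos: [0.5291, 0.081, 0.054]
ee_rot: [[-0.002, -0.963, 0.27], [-0.0, 0.27, 0.963], [-1.0, 0.001, -0.001]]
wrist_force: [0.3, 1.3, -4.9]
gripper_width: 0.342
```

```bash
python3 -c "from st import *;show(3)"
```

```text
6.28 tr mm [-29.68  40.49] z 53.99 Ftr [-0.1  1.3 -4.9] M [ 0.57 -0.18 -0.03] w 29.8
6.33 tr mm [-30.42  40.41] z 54.06 Ftr [-1.5  2.4 -4.4] M [ 1.06  0.34 -0.14] w 29.6
6.38 tr mm [-29.74  40.51] z 54.23 Ftr [ 0.2  1.4 -4.1] M [ 0.58  0.01 -0.06] w 29.8
```

Emit:
play_rows(
  commands=[
    {"fingers": 1,"tx": 0.0007,"ty": 0.002,"tz": 0.0003,"ax": 0,"ay": 0,"az": 0},
    {"fingers": 1,"tx": 0.0007,"ty": 0.004,"tz": 0.0003,"ax": 0,"ay": 0,"az": 0},
    {"fingers": 1,"tx": 0.0007,"ty": 0.0055,"tz": 0.0003,"ax": 0,"ay": 0,"az": 0},
    {"fingers": 1,"tx": 0.0007,"ty": 0.007,"tz": 0.0003,"ax": 0,"ay": 0,"az": 0},
    {"fingers": 1,"tx": 0.0007,"ty": 0.008,"tz": 0.0003,"ax": 0,"ay": 0,"az": 0},
  ],
)

```text
time_s: 6.8
tcp_pos: [0.5246, 0.0824, 0.0539]
ee_rot: [[-0.001, -0.963, 0.271], [-0.001, 0.271, 0.963], [-1.0, 0.001, -0.001]]
wrist_force: [0.5, -0.4, -4.6]
gripper_width: 0.342
```

Emit:
play_rows(
  commands=[
    {"fingers": 1,"tx": 0,"ty": 0.001,"tz": 0,"ax": 0,"ay": 0,"az": 0},
    {"fingers": 1,"tx": 0,"ty": 0.002,"tz": 0,"ax": 0,"ay": 0,"az": 0},
    {"fingers": 1,"tx": 0,"ty": 0.002,"tz": 0,"ax": 0,"ay": 0,"az": 0},
  ],
)

```text
time_s: 7.05
tcp_pos: [0.5233, 0.0831, 0.054]
ee_rot: [[-0.0, -0.963, 0.271], [-0.0, 0.271, 0.963], [-1.0, 0.0, -0.0]]
wrist_force: [-1.2, 0.3, -3.5]
gripper_width: 0.344
```

```bash
python3 -c "from st import *;show(2)"
```

```text
7.05 tr mm [-35.78  40.91] z 54.04 Ftr [-1.2 -0.  -3.5] M [-0.01  0.08 -0.01] w 30.0
7.1 tr mm [-35.72  40.95] z 54.04 Ftr [-0.1 -0.9 -4.8] M [0.05 0.06 0.04] w 29.6
```

Emit:
play_rows(
  commands=[
    {"fingers": 1,"tx": 0.001,"ty": 0.001,"tz": -0.0003,"ax": 0,"ay": 0,"az": 0},
    {"fingers": 1,"tx": 0.001,"ty": 0.002,"tz": -0.0003,"ax": 0,"ay": 0,"az": 0},
    {"fingers": 1,"tx": 0.001,"ty": 0.003,"tz": -0.0003,"ax": 0,"ay": 0,"az": 0},
    {"fingers": 1,"tx": 0.001,"ty": 0.0035,"tz": -0.0003,"ax": 0,"ay": 0,"az": 0},
    {"fingers": 1,"tx": 0.001,"ty": 0.0035,"tz": -0.0003,"ax": 0,"ay": 0,"az": 0},
  ],
)

```text
time_s: 7.52
tcp_pos: [0.5212, 0.0838, 0.0535]
ee_rot: [[0.001, -0.963, 0.27], [0.0, 0.27, 0.963], [-1.0, -0.001, 0.0]]
wrist_force: [0.6, -0.6, -3.7]
gripper_width: 0.342
```

```bash
python3 -c "from st import *;show(2)"
```

```text
7.52 tr mm [-37.98  41.03] z 53.48 Ftr [ 0.7 -0.4 -3.7] M [-0.1  -0.2   0.02] w 29.8
7.57 tr mm [-37.99  41.01] z 53.46 Ftr [ 0.6  0.3 -4.5] M [-0.06 -0.22 -0.04] w 29.9
```

Emit:
play_rows(
  commands=[
    {"fingers": 1,"tx": 0.0004,"ty": 0.001,"tz": 0,"ax": 0,"ay": 0,"az": 0},
    {"fingers": 1,"tx": 0.0004,"ty": 0.002,"tz": 0,"ax": 0,"ay": 0,"az": 0},
    {"fingers": 1,"tx": 0.0004,"ty": 0.003,"tz": 0,"ax": 0,"ay": 0,"az": 0},
    {"fingers": 1,"tx": 0.0004,"ty": 0.004,"tz": 0,"ax": 0,"ay": 0,"az": 0},
    {"fingers": 1,"tx": 0.0004,"ty": 0.004,"tz": 0,"ax": 0,"ay": 0,"az": 0},
  ],
)

```text
time_s: 7.98
tcp_pos: [0.5213, 0.0851, 0.0541]
ee_rot: [[0.007, -0.963, 0.269], [0.002, 0.269, 0.963], [-1.0, -0.006, 0.003]]
wrist_force: [6.4, -3.6, -5.3]
gripper_width: 0.34
```

```bash
python3 -c "from st import *;show(2)"
```

```text
7.98 tr mm [-38.31  42.27] z 54.12 Ftr [ 7.2 -1.7 -5.3] M [-1.05 -2.17 -0.  ] w 29.6
8.03 tr mm [-38.3   42.27] z 54.1 Ftr [ 7.7 -2.3 -5.3] M [-1.06 -2.13 -0.03] w 29.9
```

Emit:
play_rows(
  commands=[
    {"fingers": 1,"tx": 0.0008,"ty": 0.001,"tz": -0.0006,"ax": 0,"ay": 0,"az": 0},
    {"fingers": 1,"tx": 0.0008,"ty": 0.002,"tz": -0.0006,"ax": 0,"ay": 0,"az": 0},
    {"fingers": 1,"tx": 0.0008,"ty": 0.003,"tz": -0.0006,"ax": 0,"ay": 0,"az": 0},
    {"fingers": 1,"tx": 0.0008,"ty": 0.003,"tz": -0.0006,"ax": 0,"ay": 0,"az": 0},
  ],
)

```text
time_s: 8.37
tcp_pos: [0.521, 0.0853, 0.0542]
ee_rot: [[0.011, -0.963, 0.269], [0.002, 0.269, 0.963], [-1.0, -0.01, 0.005]]
wrist_force: [11.3, -6.3, -5.0]
gripper_width: 0.342
```

```bash
python3 -c "from st import *;show(2)"
```

```text
8.37 tr mm [-38.59  42.4 ] z 54.24 Ftr [12.6 -3.  -5. ] M [-2.09 -3.46 -0.13] w 29.8
8.42 tr mm [-38.59  42.39] z 54.25 Ftr [11.5 -2.8 -4.9] M [-2.12 -3.41 -0.12] w 29.3
```

Emit:
play_rows(
  commands=[
    {"fingers": 1,"tx": 0.0005,"ty": 0.0008,"tz": -0.0005,"ax": 0,"ay": 0,"az": 0},
    {"fingers": 1,"tx": 0.0005,"ty": 0.0014,"tz": -0.0008,"ax": 0,"ay": 0,"az": 0},
    {"fingers": 1,"tx": 0.0005,"ty": 0.0014,"tz": -0.0008,"ax": 0,"ay": 0,"az": 0},
    {"fingers": 1,"tx": 0.0005,"ty": 0.0014,"tz": -0.0008,"ax": 0,"ay": 0,"az": 0},
    {"fingers": 1,"tx": 0.0005,"ty": 0.0014,"tz": -0.0008,"ax": 0,"ay": 0,"az": 0},
  ],
)

```text
time_s: 8.83
tcp_pos: [0.5209, 0.0852, 0.0543]
ee_rot: [[0.013, -0.963, 0.269], [0.003, 0.269, 0.963], [-1.0, -0.012, 0.006]]
wrist_force: [13.6, -7.7, -5.3]
gripper_width: 0.343
```

```bash
python3 -c "from st import *;show(5)"
```

```text
8.83 tr mm [-38.69  42.36] z 54.31 Ftr [15.2 -3.7 -5.3] M [-2.23 -3.86 -0.16] w 29.8
8.88 tr mm [-38.67  42.37] z 54.32 Ftr [12.8 -3.7 -5.3] M [-2.24 -3.9  -0.16] w 29.5
8.93 tr mm [-38.68  42.36] z 54.3 Ftr [13.2 -3.2 -4.6] M [-2.22 -3.88 -0.19] w 29.5
8.98 tr mm [-38.66  42.34] z 54.3 Ftr [13.3 -3.4 -4.2] M [-2.2  -3.83 -0.19] w 29.7
9.03 tr mm [-38.69  42.37] z 54.31 Ftr [13.7 -3.6 -4.4] M [-2.22 -3.87 -0.18] w 29.7
```

Emit:
play_rows(
  commands=[
    {"fingers": 1,"tx": 0,"ty": 0,"tz": 0,"ax": 0,"ay": 0,"az": 0},
    {"fingers": 1,"tx": 0,"ty": 0,"tz": 0,"ax": 0,"ay": 0,"az": 0},
    {"fingers": 1,"tx": 0,"ty": -0.003,"tz": 0,"ax": 0,"ay": 0,"az": 0},
    {"fingers": 1,"tx": 0,"ty": -0.0065,"tz": 0,"ax": 0,"ay": 0,"az": 0},
    {"fingers": 1,"tx": 0,"ty": -0.0065,"tz": 0,"ax": 0,"ay": 0,"az": 0},
  ],
)

```text
time_s: 9.45
tcp_pos: [0.521, 0.0835, 0.0532]
ee_rot: [[0.003, -0.963, 0.27], [0.001, 0.27, 0.963], [-1.0, -0.003, 0.002]]
wrist_force: [3.4, -2.0, 2.4]
gripper_width: 0.343
```

```bash
python3 -c "from st import *;show(2)"
```

```text
9.45 tr mm [-38.16  40.71] z 53.17 Ftr [ 3.8 -1.   2.4] M [-0.24 -0.8  -0.03] w 29.9
9.5 tr mm [-38.17  40.7 ] z 53.15 Ftr [3.9 0.9 2.5] M [-0.3  -1.02 -0.01] w 29.7
```

Emit:
play_rows(
  commands=[
    {"fingers": -0.2,"tx": 0,"ty": 0,"tz": 0,"ax": 0,"ay": 0,"az": 0},
    {"fingers": -0.2,"tx": 0,"ty": 0,"tz": 0,"ax": 0,"ay": 0,"az": 0},
    {"fingers": -0.2,"tx": 0,"ty": 0,"tz": 0,"ax": 0,"ay": 0,"az": 0},
    {"fingers": -0.2,"tx": 0,"ty": 0,"tz": 0,"ax": 0,"ay": 0,"az": 0},
  ],
)

```text
time_s: 9.83
tcp_pos: [0.5181, 0.0828, 0.0516]
ee_rot: [[-0.002, -0.963, 0.27], [-0.001, 0.27, 0.963], [-1.0, 0.002, -0.001]]
wrist_force: [-0.4, 0.7, 0.2]
gripper_width: 0.546
```

Emit:
play_rows(
  commands=[
    {"fingers": -0.2,"tx": -0.04,"ty": 0,"tz": 0,"ax": 0,"ay": 0,"az": 0},
    {"fingers": -0.2,"tx": -0.08,"ty": 0,"tz": 0,"ax": 0,"ay": 0,"az": 0},
    {"fingers": -0.2,"tx": -0.11,"ty": 0,"tz": 0,"ax": 0,"ay": 0,"az": 0},
    {"fingers": -0.2,"tx": -0.12,"ty": 0,"tz": 0,"ax": 0,"ay": 0,"az": 0},
    {"fingers": -0.2,"tx": -0.12,"ty": 0,"tz": 0,"ax": 0,"ay": 0,"az": 0},
  ],
)

```text
time_s: 10.25
tcp_pos: [0.5199, 0.0835, 0.1439]
ee_rot: [[0.003, -0.963, 0.27], [0.002, 0.27, 0.963], [-1.0, -0.003, 0.003]]
wrist_force: [-0.2, -0.5, -0.8]
gripper_width: 0.599
```

```bash
python3 - <<'E'
from st import *
show(2)
p0=tr2w(-.03998,.03998,.1425);print("cmd w",p0)
p1=np.array([.5695,-.013,.15])
y=164.3
for f,yy in((1/3,134.3),(2/3,104.3),(1,74.3)):
    q=p0+(p1-p0)*f;print(rel(p0 if f<.5 else pl,y,q,yy));pl=q;y=yy
import mv
mv.TR[:]=[.5453,.0354];print("a tr",mv.w2tr(p1)*1e3,"c",mv.w2tr([.5032,.0065])*1e3)
E
```

```text
10.25 tr mm [-39.17  40.41] z 143.93 Ftr [-0.1 -0.5 -0.8] M [0.07 0.01 0.  ] w 52.1
10.3 tr mm [-40.09  39.77] z 142.16 Ftr [ 0.3 -0.5 -1.6] M [0.05 0.1  0.04] w 52.1
cmd w [0.51903019 0.08330702 0.1425    ]
{'tx': np.float64(-0.00333), 'ty': np.float64(-0.03318), 'tz': np.float64(-0.03514), 'ax': 0.16667}
{'tx': np.float64(-0.00333), 'ty': np.float64(-0.0463), 'tz': np.float64(-0.01384), 'ax': 0.16667}
{'tx': np.float64(-0.00333), 'ty': np.float64(-0.04702), 'tz': np.float64(0.01116), 'ax': 0.16667}
a tr [ 36.39420185 -40.04574973] c [-32.70896964 -39.21407025]
```

Emit:
play_rows(
  commands=[
    {"fingers": -0.2,"tx": -0.0033,"ty": -0.0332,"tz": -0.0351,"ax": 0.16667,"ay": 0,"az": 0},
    {"fingers": -0.2,"tx": -0.0033,"ty": -0.0332,"tz": -0.0351,"ax": 0.16667,"ay": 0,"az": 0},
    {"fingers": -0.2,"tx": -0.0033,"ty": -0.0332,"tz": -0.0351,"ax": 0.16667,"ay": 0,"az": 0},
    {"fingers": -0.2,"tx": -0.0033,"ty": -0.0332,"tz": -0.0351,"ax": 0.16667,"ay": 0,"az": 0},
    {"fingers": -0.2,"tx": -0.0033,"ty": -0.0332,"tz": -0.0351,"ax": 0.16667,"ay": 0,"az": 0},
  ],
)

```text
time_s: 10.72
tcp_pos: [0.5347, 0.0504, 0.1421]
ee_rot: [[-0.005, -0.696, 0.718], [-0.001, 0.718, 0.696], [-1.0, 0.002, -0.004]]
wrist_force: [-0.3, 0.4, -0.4]
gripper_width: 0.603
```

Emit:
play_rows(
  commands=[
    {"fingers": -0.2,"tx": -0.0033,"ty": -0.0463,"tz": -0.0138,"ax": 0.16667,"ay": 0,"az": 0},
    {"fingers": -0.2,"tx": -0.0033,"ty": -0.0463,"tz": -0.0138,"ax": 0.16667,"ay": 0,"az": 0},
    {"fingers": -0.2,"tx": -0.0033,"ty": -0.0463,"tz": -0.0138,"ax": 0.16667,"ay": 0,"az": 0},
    {"fingers": -0.2,"tx": -0.0033,"ty": -0.0463,"tz": -0.0138,"ax": 0.16667,"ay": 0,"az": 0},
    {"fingers": -0.2,"tx": -0.0033,"ty": -0.0463,"tz": -0.0138,"ax": 0.16667,"ay": 0,"az": 0},
  ],
)

```text
time_s: 11.13
tcp_pos: [0.552, 0.0186, 0.1453]
ee_rot: [[-0.003, -0.246, 0.969], [-0.001, 0.969, 0.246], [-1.0, 0.0, -0.004]]
wrist_force: [-0.9, 0.5, -0.5]
gripper_width: 0.603
```

Emit:
play_rows(
  commands=[
    {"fingers": -0.2,"tx": -0.0033,"ty": -0.047,"tz": 0.0112,"ax": 0.16667,"ay": 0,"az": 0},
    {"fingers": -0.2,"tx": -0.0033,"ty": -0.047,"tz": 0.0112,"ax": 0.16667,"ay": 0,"az": 0},
    {"fingers": -0.2,"tx": -0.0033,"ty": -0.047,"tz": 0.0112,"ax": 0.16667,"ay": 0,"az": 0},
    {"fingers": -0.2,"tx": -0.0033,"ty": -0.047,"tz": 0.0112,"ax": 0.16667,"ay": 0,"az": 0},
    {"fingers": -0.2,"tx": -0.0033,"ty": -0.047,"tz": 0.0112,"ax": 0.16667,"ay": 0,"az": 0},
  ],
)

```text
time_s: 11.55
tcp_pos: [0.5692, -0.0133, 0.1483]
ee_rot: [[-0.002, 0.27, 0.963], [-0.0, 0.963, -0.27], [-1.0, -0.001, -0.002]]
wrist_force: [0.4, 0.9, 0.2]
gripper_width: 0.6
```

```bash
sed -i 's/^TR=.*/TR=np.array([.5453,.0354]);YAW=-15.7/' mv.py; python3 - <<'E'
from st import *
import cv2
show(1)
out=[]
for n,(x0,y0) in(("scene",(220,140)),("top",(195,165))):
    p=viewer.capture(n);im=cv2.cvtColor(p["image"],cv2.COLOR_RGB2BGR)[y0:y0+140,x0:x0+140];out.append(cv2.resize(im,None,fx=2.8,fy=2.8,interpolation=cv2.INTER_CUBIC))
cv2.imwrite("pics/h3.png",np.hstack(out));show(1)
E
```

```text
11.55 tr mm [ 36.17 -40.39] z 148.28 Ftr [0.2 0.9 0.2] M [-0.1  -0.03 -0.03] w 52.2
11.65 tr mm [ 36.28 -40.18] z 148.68 Ftr [ 0.1 -0.6 -0.5] M [-0.04  0.02 -0.  ] w 52.5
```

View pics/h3.png

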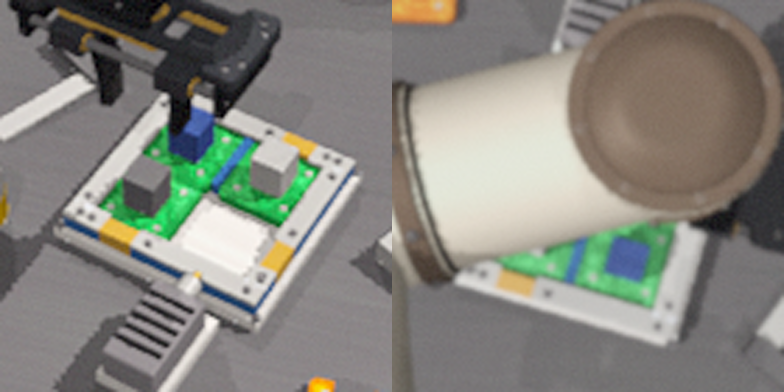

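The bright carrier is home in discharge (scene crop 275,170) and the nest floor is empty (225,235). The open jaws hang over the dark carrier at ready. Descending and gripping.

Emit:
play_rows(
  commands=[
    {"fingers": -0.2,"tx": 0.04,"ty": 0,"tz": 0,"ax": 0,"ay": 0,"az": 0},
    {"fingers": -0.2,"tx": 0.08,"ty": 0,"tz": 0,"ax": 0,"ay": 0,"az": 0},
    {"fingers": -0.2,"tx": 0.1,"ty": 0,"tz": 0,"ax": 0,"ay": 0,"az": 0},
    {"fingers": -0.2,"tx": 0.115,"ty": 0,"tz": 0,"ax": 0,"ay": 0,"az": 0},
    {"fingers": -0.2,"tx": 0.1287,"ty": 0,"tz": 0,"ax": 0,"ay": 0,"az": 0},
  ],
)

```text
time_s: 12.07
tcp_pos: [0.5692, -0.0131, 0.0514]
ee_rot: [[-0.002, 0.266, 0.964], [-0.0, 0.964, -0.266], [-1.0, -0.001, -0.002]]
wrist_force: [-0.3, -0.4, -0.5]
gripper_width: 0.602
```

Emit:
play_rows(
  commands=[
    {"fingers": 1,"tx": 0,"ty": 0,"tz": 0,"ax": 0,"ay": 0,"az": 0},
    {"fingers": 1,"tx": 0,"ty": 0,"tz": 0,"ax": 0,"ay": 0,"az": 0},
    {"fingers": 1,"tx": 0,"ty": 0,"tz": 0,"ax": 0,"ay": 0,"az": 0},
    {"fingers": 1,"tx": 0,"ty": 0,"tz": 0,"ax": 0,"ay": 0,"az": 0},
    {"fingers": 1,"tx": 0,"ty": 0,"tz": 0,"ax": 0,"ay": 0,"az": 0},
  ],
)

```text
time_s: 12.48
tcp_pos: [0.5704, -0.0131, 0.054]
ee_rot: [[0.002, 0.27, 0.963], [0.0, 0.963, -0.27], [-1.0, 0.001, 0.002]]
wrist_force: [-0.5, 0.4, 0.6]
gripper_width: 0.342
```

```bash
python3 -c "from st import *;show(2)"
```

```text
12.48 tr mm [ 37.31 -39.86] z 54.0 Ftr [-0.6  0.2  0.6] M [-0.04  0.01 -0.01] w 29.7
12.53 tr mm [ 37.31 -39.87] z 53.98 Ftr [-0.5  0.4  2.3] M [0.02 0.06 0.06] w 29.4
```

Emit:
play_rows(
  commands=[
    {"fingers": 1,"tx": 0,"ty": 0.008,"tz": 0,"ax": 0,"ay": 0,"az": 0},
    {"fingers": 1,"tx": 0,"ty": 0.018,"tz": 0,"ax": 0,"ay": 0,"az": 0},
    {"fingers": 1,"tx": 0,"ty": 0.028,"tz": 0,"ax": 0,"ay": 0,"az": 0},
    {"fingers": 1,"tx": 0,"ty": 0.038,"tz": 0,"ax": 0,"ay": 0,"az": 0},
    {"fingers": 1,"tx": 0,"ty": 0.044,"tz": 0,"ax": 0,"ay": 0,"az": 0},
  ],
)

```text
time_s: 12.95
tcp_pos: [0.5799, 0.0198, 0.0539]
ee_rot: [[0.002, 0.269, 0.963], [-0.0, 0.963, -0.269], [-1.0, 0.0, 0.002]]
wrist_force: [0.4, -1.6, 6.9]
gripper_width: 0.339
```

```bash
python3 -c "from st import *;show(2)"
```

```text
12.95 tr mm [37.53 -5.71] z 53.93 Ftr [ 0.8 -1.4  6.9] M [-0.66  0.12  0.02] w 29.5
13.0 tr mm [37.65 -4.96] z 53.99 Ftr [0.5 0.9 6.3] M [ 0.22  0.11 -0.04] w 29.6
```

Emit:
play_rows(
  commands=[
    {"fingers": 1,"tx": -0.002,"ty": 0.01,"tz": 0,"ax": 0,"ay": 0,"az": 0},
    {"fingers": 1,"tx": -0.002,"ty": 0.02,"tz": 0,"ax": 0,"ay": 0,"az": 0},
    {"fingers": 1,"tx": -0.002,"ty": 0.03,"tz": 0,"ax": 0,"ay": 0,"az": 0},
    {"fingers": 1,"tx": -0.002,"ty": 0.04,"tz": 0,"ax": 0,"ay": 0,"az": 0},
    {"fingers": 1,"tx": -0.002,"ty": 0.047,"tz": 0,"ax": 0,"ay": 0,"az": 0},
  ],
)

```text
time_s: 13.42
tcp_pos: [0.5884, 0.0537, 0.054]
ee_rot: [[-0.0, 0.27, 0.963], [0.0, 0.963, -0.27], [-1.0, -0.0, -0.0]]
wrist_force: [-0.3, 0.3, -0.7]
gripper_width: 0.342
```

```bash
python3 -c "from st import *;show(2)"
```

```text
13.42 tr mm [36.52 29.32] z 54.03 Ftr [-0.4  0.2 -0.7] M [-0.12 -0.03 -0.03] w 29.8
13.47 tr mm [36.72 29.96] z 54.05 Ftr [ 1.   0.1 -2. ] M [ 0.04 -0.17 -0.05] w 29.7
```

Emit:
play_rows(
  commands=[
    {"fingers": 1,"tx": 0,"ty": 0.003,"tz": 0,"ax": 0,"ay": 0,"az": 0},
    {"fingers": 1,"tx": 0,"ty": 0.006,"tz": 0,"ax": 0,"ay": 0,"az": 0},
    {"fingers": 1,"tx": 0,"ty": 0.008,"tz": 0,"ax": 0,"ay": 0,"az": 0},
    {"fingers": 1,"tx": 0,"ty": 0.01,"tz": 0,"ax": 0,"ay": 0,"az": 0},
    {"fingers": 1,"tx": 0,"ty": 0.0107,"tz": 0,"ax": 0,"ay": 0,"az": 0},
  ],
)

```text
time_s: 13.88
tcp_pos: [0.5903, 0.0602, 0.0542]
ee_rot: [[-0.001, 0.271, 0.963], [-0.0, 0.963, -0.271], [-1.0, -0.0, -0.0]]
wrist_force: [0.7, -0.1, -2.3]
gripper_width: 0.346
```

Emit:
play_rows(
  commands=[
    {"fingers": 1,"tx": 0,"ty": 0.001,"tz": 0,"ax": 0,"ay": 0,"az": 0},
    {"fingers": 1,"tx": 0,"ty": 0.002,"tz": 0,"ax": 0,"ay": 0,"az": 0},
    {"fingers": 1,"tx": 0,"ty": 0.003,"tz": 0,"ax": 0,"ay": 0,"az": 0},
    {"fingers": 1,"tx": 0,"ty": 0.004,"tz": 0,"ax": 0,"ay": 0,"az": 0},
    {"fingers": 1,"tx": 0,"ty": 0.004,"tz": 0,"ax": 0,"ay": 0,"az": 0},
  ],
)

```text
time_s: 14.3
tcp_pos: [0.5909, 0.0627, 0.0544]
ee_rot: [[-0.001, 0.271, 0.963], [-0.001, 0.963, -0.271], [-1.0, -0.001, -0.001]]
wrist_force: [-1.2, -1.7, -1.5]
gripper_width: 0.34
```

```bash
python3 -c "from st import *;show(2)"
```

```text
14.3 tr mm [36.53 38.59] z 54.37 Ftr [-0.7 -2.  -1.5] M [-0.67  0.06 -0.06] w 29.6
14.35 tr mm [36.5  38.57] z 54.34 Ftr [ 0.4 -1.8 -2.6] M [-0.7   0.1  -0.04] w 29.6
```

Emit:
play_rows(
  commands=[
    {"fingers": 1,"tx": 0.0005,"ty": 0.001,"tz": 0,"ax": 0,"ay": 0,"az": 0},
    {"fingers": 1,"tx": 0.0005,"ty": 0.002,"tz": 0,"ax": 0,"ay": 0,"az": 0},
    {"fingers": 1,"tx": 0.0005,"ty": 0.003,"tz": 0,"ax": 0,"ay": 0,"az": 0},
    {"fingers": 1,"tx": 0.0005,"ty": 0.004,"tz": 0,"ax": 0,"ay": 0,"az": 0},
  ],
)

```text
time_s: 14.68
tcp_pos: [0.5908, 0.0631, 0.0543]
ee_rot: [[-0.004, 0.271, 0.963], [-0.004, 0.963, -0.271], [-1.0, -0.005, -0.003]]
wrist_force: [-0.4, -12.7, 1.6]
gripper_width: 0.338
```

```bash
python3 -c "from st import *;show(2)"
```

```text
14.68 tr mm [36.3  38.94] z 54.26 Ftr [  3.1 -12.3   1.6] M [-4.15  0.1  -0.13] w 29.4
14.73 tr mm [36.3  38.88] z 54.23 Ftr [  1.7 -10.7   1.7] M [-3.46  0.22 -0.13] w 29.8
```

Emit:
play_rows(
  commands=[
    {"fingers": 1,"tx": 0,"ty": 0.0008,"tz": 0,"ax": 0,"ay": 0,"az": 0},
    {"fingers": 1,"tx": 0,"ty": 0.0013,"tz": 0,"ax": 0,"ay": 0,"az": 0},
    {"fingers": 1,"tx": 0,"ty": 0.0013,"tz": 0,"ax": 0,"ay": 0,"az": 0},
    {"fingers": 1,"tx": 0,"ty": 0.0013,"tz": 0,"ax": 0,"ay": 0,"az": 0},
    {"fingers": 1,"tx": 0,"ty": 0.0013,"tz": 0,"ax": 0,"ay": 0,"az": 0},
  ],
)

```text
time_s: 15.15
tcp_pos: [0.5907, 0.0631, 0.0543]
ee_rot: [[-0.005, 0.271, 0.962], [-0.005, 0.962, -0.271], [-1.0, -0.006, -0.003]]
wrist_force: [-1.4, -13.4, 1.7]
gripper_width: 0.339
```

```bash
python3 -c "from st import *;show(5)"
```

```text
15.15 tr mm [36.26 38.96] z 54.26 Ftr [  2.2 -13.3   1.7] M [-4.24  0.09 -0.1 ] w 29.5
15.2 tr mm [36.26 38.97] z 54.27 Ftr [  3.9 -13.3   1. ] M [-4.22  0.2  -0.09] w 29.9
15.25 tr mm [36.25 38.95] z 54.26 Ftr [  2.8 -13.4   0.7] M [-4.21  0.17 -0.11] w 29.6
15.3 tr mm [36.27 38.95] z 54.26 Ftr [  1.5 -12.    0.6] M [-4.21  0.11 -0.07] w 29.6
15.35 tr mm [36.25 38.97] z 54.28 Ftr [  3.3 -13.8   1.3] M [-4.22  0.14 -0.08] w 30.0
```

Emit:
play_rows(
  commands=[
    {"fingers": 1,"tx": 0,"ty": 0.0007,"tz": 0,"ax": 0,"ay": 0,"az": 0},
    {"fingers": 1,"tx": 0,"ty": 0.0007,"tz": 0,"ax": 0,"ay": 0,"az": 0},
    {"fingers": 1,"tx": 0,"ty": 0.0007,"tz": 0,"ax": 0,"ay": 0,"az": 0},
    {"fingers": 1,"tx": 0,"ty": 0.0007,"tz": 0,"ax": 0,"ay": 0,"az": 0},
    {"fingers": 1,"tx": 0,"ty": 0.0007,"tz": 0,"ax": 0,"ay": 0,"az": 0},
  ],
)

```text
time_s: 15.77
tcp_pos: [0.5907, 0.0632, 0.0543]
ee_rot: [[-0.006, 0.271, 0.962], [-0.006, 0.962, -0.271], [-1.0, -0.007, -0.004]]
wrist_force: [-0.1, -14.9, 0.8]
gripper_width: 0.339
```

Emit:
play_rows(
  commands=[
    {"fingers": 1,"tx": 0,"ty": 0,"tz": 0,"ax": 0,"ay": 0,"az": 0},
    {"fingers": 1,"tx": 0,"ty": -0.002,"tz": 0,"ax": 0,"ay": 0,"az": 0},
    {"fingers": 1,"tx": 0,"ty": -0.0045,"tz": 0,"ax": 0,"ay": 0,"az": 0},
    {"fingers": 1,"tx": 0,"ty": -0.0045,"tz": 0,"ax": 0,"ay": 0,"az": 0},
  ],
)

```text
time_s: 16.1
tcp_pos: [0.5908, 0.0628, 0.0541]
ee_rot: [[-0.002, 0.271, 0.962], [-0.001, 0.962, -0.271], [-1.0, -0.002, -0.001]]
wrist_force: [-0.3, -6.6, -0.8]
gripper_width: 0.337
```

```bash
python3 -c "from st import *;show(2)"
```

```text
16.1 tr mm [36.43 38.69] z 54.13 Ftr [ 1.5 -6.4 -0.8] M [-2.18  0.28 -0.04] w 29.3
16.15 tr mm [36.44 38.69] z 54.15 Ftr [ 1.4 -6.8  0.6] M [-2.26  0.23 -0.07] w 29.6
```

Emit:
play_rows(
  commands=[
    {"fingers": 1,"tx": 0,"ty": -0.002,"tz": 0,"ax": 0,"ay": 0,"az": 0},
    {"fingers": -0.2,"tx": 0,"ty": -0.002,"tz": 0,"ax": 0,"ay": 0,"az": 0},
    {"fingers": -0.2,"tx": 0,"ty": -0.002,"tz": 0,"ax": 0,"ay": 0,"az": 0},
    {"fingers": -0.2,"tx": 0,"ty": -0.002,"tz": 0,"ax": 0,"ay": 0,"az": 0},
    {"fingers": -0.2,"tx": 0,"ty": -0.002,"tz": 0,"ax": 0,"ay": 0,"az": 0},
  ],
)

```text
time_s: 16.57
tcp_pos: [0.5919, 0.0636, 0.0546]
ee_rot: [[0.002, 0.27, 0.963], [0.001, 0.963, -0.27], [-1.0, 0.001, 0.002]]
wrist_force: [0.4, -0.0, -0.4]
gripper_width: 0.551
```

Emit:
play_rows(
  commands=[
    {"fingers": -0.2,"tx": -0.04,"ty": 0,"tz": 0,"ax": 0,"ay": 0,"az": 0},
    {"fingers": -0.2,"tx": -0.08,"ty": 0,"tz": 0,"ax": 0,"ay": 0,"az": 0},
    {"fingers": -0.2,"tx": -0.11,"ty": 0,"tz": 0,"ax": 0,"ay": 0,"az": 0},
    {"fingers": -0.2,"tx": -0.12,"ty": 0,"tz": 0,"ax": 0,"ay": 0,"az": 0},
    {"fingers": -0.2,"tx": -0.12,"ty": 0,"tz": 0,"ax": 0,"ay": 0,"az": 0},
  ],
)

```text
time_s: 16.98
tcp_pos: [0.5928, 0.0636, 0.1468]
ee_rot: [[0.006, 0.27, 0.963], [0.002, 0.963, -0.27], [-1.0, 0.004, 0.005]]
wrist_force: [-0.3, 0.6, 0.1]
gripper_width: 0.598
```

```bash
python3 - <<'E'
from st import *
from fit import *
import mv
show(1)
p0=tr2w(.0364,.03885,.1446)
T=viewer.capture("top");print(cv2.imwrite("pics/t3.png",cv2.cvtColor(T["image"],cv2.COLOR_RGB2BGR)))
x,c=fitrects(T,[rect(0,0,.015,.015,.057)],[.5032,.0065,-.28],[.012,.012,.08]);print("c fit",x,c)
mv.TR[:]=[.5451,.0346];print("cmd",p0,"c tr",w2tr(x[:2])*1e3,w2tr([.5032,.0065])*1e3)
E
sed -i 's/^TR=.*/TR=np.array([.5451,.0346]);YAW=-15.7/' mv.py
```

```text
16.98 tr mm [38.05 40.  ] z 146.8 Ftr [-0.5  0.5  0.1] M [-0.03  0.02  0.02] w 52.0
True
c fit [ 0.50265535  0.00545468 -0.25643988] -186.5196
cmd [0.59085481 0.06295072 0.1446    ] c tr [-32.97437335 -39.54350186] [-32.73291164 -38.38979676]
```

```bash
python3 - <<'E'
from mv import *
p=np.array([.59085,.06295,.1446]);t=tr2w(-.033,-.0397,.15);print(t);y=74.3;p0=p
for f,yy in((1/3,104.3),(2/3,134.3),(1,164.3)):
    q=p0+(t-p0)*f;print({k:float(v) for k,v in rel(p,y,q,yy).items()});p=q;y=yy
E
```

```text
[0.50258833 0.00531095 0.15      ]
{'tx': -0.0024, 'ty': -0.03528, 'tz': -0.03083, 'ax': -0.16667}
{'tx': -0.0024, 'ty': -0.01513, 'tz': -0.04434, 'ax': -0.16667}
{'tx': -0.0024, 'ty': 0.00906, 'tz': -0.04597, 'ax': -0.16667}
```

Emit:
play_rows(
  commands=[
    {"fingers": -0.2,"tx": -0.0024,"ty": -0.0353,"tz": -0.0308,"ax": -0.16667,"ay": 0,"az": 0},
    {"fingers": -0.2,"tx": -0.0024,"ty": -0.0353,"tz": -0.0308,"ax": -0.16667,"ay": 0,"az": 0},
    {"fingers": -0.2,"tx": -0.0024,"ty": -0.0353,"tz": -0.0308,"ax": -0.16667,"ay": 0,"az": 0},
    {"fingers": -0.2,"tx": -0.0024,"ty": -0.0353,"tz": -0.0308,"ax": -0.16667,"ay": 0,"az": 0},
    {"fingers": -0.2,"tx": -0.0024,"ty": -0.0353,"tz": -0.0308,"ax": -0.16667,"ay": 0,"az": 0},
  ],
)

```text
time_s: 17.45
tcp_pos: [0.5606, 0.0433, 0.1439]
ee_rot: [[-0.003, -0.25, 0.968], [-0.001, 0.968, 0.25], [-1.0, 0.0, -0.004]]
wrist_force: [-0.2, 1.0, 0.3]
gripper_width: 0.601
```

Emit:
play_rows(
  commands=[
    {"fingers": -0.2,"tx": -0.0024,"ty": -0.0151,"tz": -0.0443,"ax": -0.16667,"ay": 0,"az": 0},
    {"fingers": -0.2,"tx": -0.0024,"ty": -0.0151,"tz": -0.0443,"ax": -0.16667,"ay": 0,"az": 0},
    {"fingers": -0.2,"tx": -0.0024,"ty": -0.0151,"tz": -0.0443,"ax": -0.16667,"ay": 0,"az": 0},
    {"fingers": -0.2,"tx": -0.0024,"ty": -0.0151,"tz": -0.0443,"ax": -0.16667,"ay": 0,"az": 0},
    {"fingers": -0.2,"tx": -0.0024,"ty": -0.0151,"tz": -0.0443,"ax": -0.16667,"ay": 0,"az": 0},
  ],
)

```text
time_s: 17.87
tcp_pos: [0.5317, 0.0242, 0.1464]
ee_rot: [[-0.002, -0.699, 0.715], [-0.0, 0.715, 0.699], [-1.0, 0.001, -0.002]]
wrist_force: [0.4, 0.4, 0.2]
gripper_width: 0.597
```

Emit:
play_rows(
  commands=[
    {"fingers": -0.2,"tx": -0.0024,"ty": 0.0091,"tz": -0.046,"ax": -0.16667,"ay": 0,"az": 0},
    {"fingers": -0.2,"tx": -0.0024,"ty": 0.0091,"tz": -0.046,"ax": -0.16667,"ay": 0,"az": 0},
    {"fingers": -0.2,"tx": -0.0024,"ty": 0.0091,"tz": -0.046,"ax": -0.16667,"ay": 0,"az": 0},
    {"fingers": -0.2,"tx": -0.0024,"ty": 0.0091,"tz": -0.046,"ax": -0.16667,"ay": 0,"az": 0},
    {"fingers": -0.2,"tx": -0.0024,"ty": 0.0091,"tz": -0.046,"ax": -0.16667,"ay": 0,"az": 0},
  ],
)

```text
time_s: 18.28
tcp_pos: [0.5025, 0.0051, 0.1487]
ee_rot: [[-0.001, -0.963, 0.271], [-0.0, 0.271, 0.963], [-1.0, 0.001, -0.001]]
wrist_force: [0.5, 0.7, -0.6]
gripper_width: 0.601
```

```bash
python3 - <<'E'
from st import *
import cv2
show(1)
out=[]
for n,(x0,y0) in(("scene",(220,140)),("top",(195,165))):
    p=viewer.capture(n);im=cv2.cvtColor(p["image"],cv2.COLOR_RGB2BGR)[y0:y0+140,x0:x0+140];out.append(cv2.resize(im,None,fx=2.8,fy=2.8,interpolation=cv2.INTER_CUBIC))
cv2.imwrite("pics/h4.png",np.hstack(out));show(1)
E
```

```text
18.28 tr mm [-33.01 -39.93] z 148.68 Ftr [ 0.3  0.8 -0.6] M [0.   0.09 0.04] w 52.2
18.38 tr mm [-32.88 -39.82] z 148.81 Ftr [-0.6 -0.4  0.2] M [0.05 0.03 0.02] w 51.7
```

View pics/h4.png

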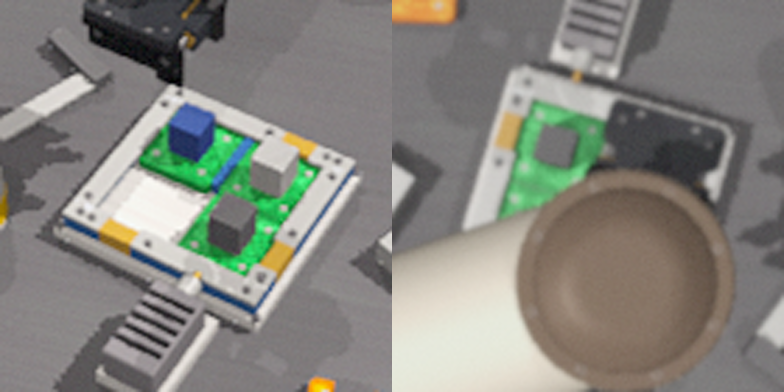

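Discharge (275,165) and nest (232,225) are both filled. Blue sits at load (190,130) with the ready floor clear. Gripping blue.

Emit:
play_rows(
  commands=[
    {"fingers": -0.2,"tx": 0.04,"ty": 0,"tz": 0,"ax": 0,"ay": 0,"az": 0},
    {"fingers": -0.2,"tx": 0.08,"ty": 0,"tz": 0,"ax": 0,"ay": 0,"az": 0},
    {"fingers": -0.2,"tx": 0.1,"ty": 0,"tz": 0,"ax": 0,"ay": 0,"az": 0},
    {"fingers": -0.2,"tx": 0.115,"ty": 0,"tz": 0,"ax": 0,"ay": 0,"az": 0},
    {"fingers": -0.2,"tx": 0.128,"ty": 0,"tz": 0,"ax": 0,"ay": 0,"az": 0},
  ],
)

```text
time_s: 18.8
tcp_pos: [0.5024, 0.005, 0.0519]
ee_rot: [[-0.002, -0.962, 0.274], [-0.001, 0.274, 0.962], [-1.0, 0.002, -0.001]]
wrist_force: [0.2, 0.1, 0.8]
gripper_width: 0.598
```

Emit:
play_rows(
  commands=[
    {"fingers": 1,"tx": 0,"ty": 0,"tz": 0,"ax": 0,"ay": 0,"az": 0},
    {"fingers": 1,"tx": 0,"ty": 0,"tz": 0,"ax": 0,"ay": 0,"az": 0},
    {"fingers": 1,"tx": 0,"ty": 0,"tz": 0,"ax": 0,"ay": 0,"az": 0},
    {"fingers": 1,"tx": 0,"ty": 0,"tz": 0,"ax": 0,"ay": 0,"az": 0},
    {"fingers": 1,"tx": 0,"ty": 0,"tz": 0,"ax": 0,"ay": 0,"az": 0},
  ],
)

```text
time_s: 19.22
tcp_pos: [0.5031, 0.0052, 0.0542]
ee_rot: [[0.001, -0.963, 0.271], [0.0, 0.271, 0.963], [-1.0, -0.001, 0.001]]
wrist_force: [-1.2, 0.6, 1.1]
gripper_width: 0.345
```

```bash
python3 -c "from st import *;show(2)"
```

```text
19.22 tr mm [-32.46 -39.64] z 54.23 Ftr [-1.4  0.2  1.1] M [ 0.28  0.35 -0.04] w 30.0
19.27 tr mm [-32.46 -39.6 ] z 54.24 Ftr [-1.1 -0.1  2.1] M [0.19 0.42 0.  ] w 30.0
```

Gripped. Next is the slide along +x, which is tool −y.

Emit:
play_rows(
  commands=[
    {"fingers": 1,"tx": -0.001,"ty": -0.008,"tz": 0,"ax": 0,"ay": 0,"az": 0},
    {"fingers": 1,"tx": -0.001,"ty": -0.018,"tz": 0,"ax": 0,"ay": 0,"az": 0},
    {"fingers": 1,"tx": -0.001,"ty": -0.028,"tz": 0,"ax": 0,"ay": 0,"az": 0},
    {"fingers": 1,"tx": -0.001,"ty": -0.036,"tz": 0,"ax": 0,"ay": 0,"az": 0},
    {"fingers": 1,"tx": -0.001,"ty": -0.04,"tz": 0,"ax": 0,"ay": 0,"az": 0},
  ],
)

```text
time_s: 19.68
tcp_pos: [0.5332, -0.0032, 0.0543]
ee_rot: [[0.001, -0.963, 0.271], [-0.0, 0.271, 0.963], [-1.0, -0.001, 0.0]]
wrist_force: [0.4, 0.8, 1.1]
gripper_width: 0.342
```

```bash
python3 -c "from st import *;show(2)"
```

```text
19.68 tr mm [ -1.19 -39.65] z 54.27 Ftr [0.2 0.9 1.1] M [0.19 0.38 0.03] w 29.7
19.73 tr mm [ -0.93 -39.6 ] z 54.25 Ftr [ 1.5 -0.4 -1.2] M [-0.04 -0.13 -0.02] w 30.1
```

Emit:
play_rows(
  commands=[
    {"fingers": 1,"tx": 0,"ty": -0.01,"tz": 0,"ax": 0,"ay": 0,"az": 0},
    {"fingers": 1,"tx": 0,"ty": -0.02,"tz": 0,"ax": 0,"ay": 0,"az": 0},
    {"fingers": 1,"tx": 0,"ty": -0.029,"tz": 0,"ax": 0,"ay": 0,"az": 0},
    {"fingers": 1,"tx": 0,"ty": -0.036,"tz": 0,"ax": 0,"ay": 0,"az": 0},
    {"fingers": 1,"tx": 0,"ty": -0.039,"tz": 0,"ax": 0,"ay": 0,"az": 0},
  ],
)

```text
time_s: 20.15
tcp_pos: [0.561, -0.0111, 0.0543]
ee_rot: [[0.001, -0.963, 0.271], [-0.0, 0.271, 0.963], [-1.0, -0.001, 0.0]]
wrist_force: [-1.3, 0.7, 2.2]
gripper_width: 0.342
```

```bash
python3 -c "from st import *;show(2)"
```

```text
20.15 tr mm [ 27.7  -39.68] z 54.25 Ftr [-1.4  0.3  2.2] M [ 0.18  0.39 -0.02] w 29.8
20.2 tr mm [ 27.85 -39.65] z 54.29 Ftr [ 0.8 -0.2 -0.6] M [-0.03 -0.14 -0.  ] w 29.7
```

Emit:
play_rows(
  commands=[
    {"fingers": 1,"tx": 0,"ty": -0.003,"tz": 0,"ax": 0,"ay": 0,"az": 0},
    {"fingers": 1,"tx": 0,"ty": -0.005,"tz": 0,"ax": 0,"ay": 0,"az": 0},
    {"fingers": 1,"tx": 0,"ty": -0.007,"tz": 0,"ax": 0,"ay": 0,"az": 0},
    {"fingers": 1,"tx": 0,"ty": -0.008,"tz": 0,"ax": 0,"ay": 0,"az": 0},
    {"fingers": 1,"tx": 0,"ty": -0.009,"tz": 0,"ax": 0,"ay": 0,"az": 0},
  ],
)

```text
time_s: 20.62
tcp_pos: [0.5664, -0.0127, 0.0543]
ee_rot: [[-0.0, -0.963, 0.27], [0.0, 0.27, 0.963], [-1.0, 0.0, -0.0]]
wrist_force: [-1.2, 0.4, 0.2]
gripper_width: 0.344
```

Emit:
play_rows(
  commands=[
    {"fingers": 1,"tx": 0,"ty": -0.001,"tz": 0,"ax": 0,"ay": 0,"az": 0},
    {"fingers": 1,"tx": 0,"ty": -0.002,"tz": 0,"ax": 0,"ay": 0,"az": 0},
    {"fingers": 1,"tx": 0,"ty": -0.003,"tz": 0,"ax": 0,"ay": 0,"az": 0},
    {"fingers": 1,"tx": 0,"ty": -0.004,"tz": 0,"ax": 0,"ay": 0,"az": 0},
  ],
)

```text
time_s: 20.95
tcp_pos: [0.5693, -0.0135, 0.0543]
ee_rot: [[-0.0, -0.963, 0.27], [-0.0, 0.27, 0.963], [-1.0, 0.0, -0.0]]
wrist_force: [-3.0, 0.9, 1.8]
gripper_width: 0.343
```

```bash
python3 -c "from st import *;show(2)"
```

```text
20.95 tr mm [ 36.37 -39.79] z 54.26 Ftr [-3.1  0.   1.8] M [ 0.47  0.83 -0.02] w 29.8
21.0 tr mm [ 36.39 -39.75] z 54.27 Ftr [-1.8  0.9  1.8] M [ 0.11  0.41 -0.02] w 30.2
```

Emit:
play_rows(
  commands=[
    {"fingers": 1,"tx": 0,"ty": -0.001,"tz": 0,"ax": 0,"ay": 0,"az": 0},
    {"fingers": 1,"tx": 0,"ty": -0.002,"tz": 0,"ax": 0,"ay": 0,"az": 0},
    {"fingers": 1,"tx": 0,"ty": -0.003,"tz": 0,"ax": 0,"ay": 0,"az": 0},
    {"fingers": 1,"tx": 0,"ty": -0.004,"tz": 0,"ax": 0,"ay": 0,"az": 0},
  ],
)

```text
time_s: 21.33
tcp_pos: [0.5696, -0.0137, 0.0544]
ee_rot: [[-0.006, -0.963, 0.271], [0.0, 0.271, 0.963], [-1.0, 0.006, -0.001]]
wrist_force: [-11.4, 7.0, 10.0]
gripper_width: 0.341
```

```bash
python3 -c "from st import *;show(2)"
```

```text
21.33 tr mm [ 36.66 -39.85] z 54.4 Ftr [-12.9   3.7  10. ] M [2.29 2.91 0.01] w 29.7
21.38 tr mm [ 36.64 -39.85] z 54.42 Ftr [-10.3   3.4   8.8] M [1.87 2.5  0.03] w 29.7
```

Emit:
play_rows(
  commands=[
    {"fingers": 1,"tx": -0.0015,"ty": -0.001,"tz": 0.0005,"ax": 0,"ay": 0,"az": 0},
    {"fingers": 1,"tx": -0.0015,"ty": -0.0014,"tz": 0.0005,"ax": 0,"ay": 0,"az": 0},
    {"fingers": 1,"tx": -0.0015,"ty": -0.0014,"tz": 0.0005,"ax": 0,"ay": 0,"az": 0},
    {"fingers": 1,"tx": -0.0015,"ty": -0.0014,"tz": 0.0005,"ax": 0,"ay": 0,"az": 0},
    {"fingers": 1,"tx": -0.0015,"ty": -0.0014,"tz": 0.0005,"ax": 0,"ay": 0,"az": 0},
  ],
)

```text
time_s: 21.8
tcp_pos: [0.5697, -0.0137, 0.0545]
ee_rot: [[-0.008, -0.962, 0.271], [0.0, 0.271, 0.962], [-1.0, 0.008, -0.002]]
wrist_force: [-7.9, 6.6, 4.4]
gripper_width: 0.344
```

```bash
python3 -c "from st import *;show(4)"
```

```text
21.8 tr mm [ 36.73 -39.87] z 54.48 Ftr [-9.4  4.2  4.4] M [1.85 2.47 0.03] w 29.9
21.85 tr mm [ 36.78 -39.85] z 54.52 Ftr [-9.8  3.1  3.4] M [ 1.83  2.46 -0.01] w 30.2
21.9 tr mm [ 36.75 -39.86] z 54.51 Ftr [-9.2  2.3  4.5] M [1.86 2.47 0.03] w 29.8
21.95 tr mm [ 36.76 -39.85] z 54.54 Ftr [-9.5  2.6  4.3] M [1.83 2.55 0.04] w 30.0
```

Emit:
play_rows(
  commands=[
    {"fingers": 1,"tx": 0,"ty": -0.001,"tz": 0.0007,"ax": 0,"ay": 0,"az": 0},
    {"fingers": 1,"tx": 0,"ty": -0.002,"tz": 0.0007,"ax": 0,"ay": 0,"az": 0},
    {"fingers": 1,"tx": 0,"ty": -0.0027,"tz": 0.0007,"ax": 0,"ay": 0,"az": 0},
    {"fingers": 1,"tx": 0,"ty": -0.0027,"tz": 0.0007,"ax": 0,"ay": 0,"az": 0},
    {"fingers": 1,"tx": 0,"ty": -0.0027,"tz": 0.0007,"ax": 0,"ay": 0,"az": 0},
  ],
)

```text
time_s: 22.37
tcp_pos: [0.5699, -0.0137, 0.0546]
ee_rot: [[-0.012, -0.962, 0.272], [0.0, 0.272, 0.962], [-1.0, 0.012, -0.003]]
wrist_force: [-12.4, 7.8, 8.9]
gripper_width: 0.34
```

```bash
python3 -c "from st import *;show(4)"
```

```text
22.37 tr mm [ 36.93 -39.84] z 54.64 Ftr [-14.1   4.1   8.9] M [ 2.32  3.77 -0.  ] w 29.6
22.42 tr mm [ 36.94 -39.88] z 54.62 Ftr [-14.4   3.3   9.5] M [2.4  3.78 0.01] w 29.6
22.47 tr mm [ 36.94 -39.87] z 54.64 Ftr [-14.1   3.7   9.1] M [ 2.41  3.71 -0.02] w 30.0
22.52 tr mm [ 36.91 -39.85] z 54.61 Ftr [-13.9   3.8   9.6] M [ 2.4   3.78 -0.01] w 30.1
```

Emit:
play_rows(
  commands=[
    {"fingers": 1,"tx": 0,"ty": -0.0004,"tz": 0,"ax": 0,"ay": 0,"az": 0},
    {"fingers": 1,"tx": 0,"ty": -0.0004,"tz": 0,"ax": 0,"ay": 0,"az": 0},
    {"fingers": 1,"tx": 0,"ty": -0.0004,"tz": 0,"ax": 0,"ay": 0,"az": 0},
    {"fingers": 1,"tx": 0,"ty": -0.0004,"tz": 0,"ax": 0,"ay": 0,"az": 0},
    {"fingers": 1,"tx": 0,"ty": -0.0004,"tz": 0,"ax": 0,"ay": 0,"az": 0},
  ],
)

```text
time_s: 22.93
tcp_pos: [0.5699, -0.0138, 0.0546]
ee_rot: [[-0.013, -0.962, 0.272], [0.0, 0.272, 0.962], [-1.0, 0.012, -0.003]]
wrist_force: [-13.6, 9.0, 10.3]
gripper_width: 0.339
```

Emit:
play_rows(
  commands=[
    {"fingers": 1,"tx": 0,"ty": 0.002,"tz": 0,"ax": 0,"ay": 0,"az": 0},
    {"fingers": 1,"tx": 0,"ty": 0.004,"tz": 0,"ax": 0,"ay": 0,"az": 0},
    {"fingers": 1,"tx": 0,"ty": 0.006,"tz": 0,"ax": 0,"ay": 0,"az": 0},
    {"fingers": 1,"tx": 0,"ty": 0.006,"tz": 0,"ax": 0,"ay": 0,"az": 0},
  ],
)

```text
time_s: 23.27
tcp_pos: [0.5696, -0.0133, 0.0544]
ee_rot: [[-0.004, -0.963, 0.271], [-0.0, 0.271, 0.963], [-1.0, 0.004, -0.001]]
wrist_force: [-4.3, 1.1, -0.7]
gripper_width: 0.344
```

```bash
python3 -c "from st import *;show(2)"
```

```text
23.27 tr mm [ 36.56 -39.51] z 54.38 Ftr [-4.4 -0.2 -0.7] M [ 0.51  1.44 -0.02] w 29.9
23.32 tr mm [ 36.57 -39.51] z 54.41 Ftr [-5.  -0.1 -1.7] M [ 0.61  1.59 -0.03] w 29.9
```

Held at about 15 N and relaxed to about 4.5 N. Opening, lifting and backing off for a clear look.

Emit:
play_rows(
  commands=[
    {"fingers": 1,"tx": 0,"ty": 0.001,"tz": 0,"ax": 0,"ay": 0,"az": 0},
    {"fingers": -0.2,"tx": 0,"ty": 0.001,"tz": 0,"ax": 0,"ay": 0,"az": 0},
    {"fingers": -0.2,"tx": 0,"ty": 0.001,"tz": 0,"ax": 0,"ay": 0,"az": 0},
    {"fingers": -0.2,"tx": 0,"ty": 0.001,"tz": 0,"ax": 0,"ay": 0,"az": 0},
    {"fingers": -0.2,"tx": 0,"ty": 0.001,"tz": 0,"ax": 0,"ay": 0,"az": 0},
  ],
)

```text
time_s: 23.73
tcp_pos: [0.5725, -0.0128, 0.0563]
ee_rot: [[0.004, -0.963, 0.27], [0.0, 0.27, 0.963], [-1.0, -0.004, 0.001]]
wrist_force: [0.4, 0.0, 0.0]
gripper_width: 0.554
```

Emit:
play_rows(
  commands=[
    {"fingers": -0.2,"tx": -0.04,"ty": 0,"tz": 0,"ax": 0,"ay": 0,"az": 0},
    {"fingers": -0.2,"tx": -0.09,"ty": 0,"tz": 0,"ax": 0,"ay": 0,"az": 0},
    {"fingers": -0.2,"tx": -0.14,"ty": 0,"tz": 0,"ax": 0,"ay": 0,"az": 0},
    {"fingers": -0.2,"tx": -0.18,"ty": 0,"tz": 0,"ax": 0,"ay": 0,"az": 0},
    {"fingers": -0.2,"tx": -0.2,"ty": 0,"tz": 0,"ax": 0,"ay": 0,"az": 0},
  ],
)

```text
time_s: 24.15
tcp_pos: [0.5735, -0.0128, 0.2112]
ee_rot: [[0.011, -0.963, 0.27], [0.001, 0.27, 0.963], [-1.0, -0.01, 0.004]]
wrist_force: [-0.5, 0.0, 0.6]
gripper_width: 0.599
```

Emit:
play_rows(
  commands=[
    {"fingers": -0.2,"tx": 0,"ty": 0,"tz": -0.05,"ax": 0,"ay": 0,"az": 0},
    {"fingers": -0.2,"tx": 0,"ty": 0,"tz": -0.1,"ax": 0,"ay": 0,"az": 0},
    {"fingers": -0.2,"tx": 0,"ty": 0,"tz": -0.15,"ax": 0,"ay": 0,"az": 0},
    {"fingers": -0.2,"tx": 0,"ty": 0,"tz": -0.2,"ax": 0,"ay": 0,"az": 0},
    {"fingers": -0.2,"tx": 0,"ty": 0,"tz": -0.25,"ax": 0,"ay": 0,"az": 0},
  ],
)

```text
time_s: 24.57
tcp_pos: [0.5202, -0.1951, 0.2064]
ee_rot: [[0.003, -0.963, 0.27], [-0.001, 0.27, 0.963], [-1.0, -0.003, 0.0]]
wrist_force: [0.5, 0.3, 0.6]
gripper_width: 0.599
```

Emit:
play_rows(
  commands=[
    {"fingers": -0.2,"tx": 0,"ty": 0,"tz": -0.04,"ax": 0,"ay": 0,"az": 0},
    {"fingers": -0.2,"tx": 0,"ty": 0,"tz": -0.08,"ax": 0,"ay": 0,"az": 0},
    {"fingers": -0.2,"tx": 0,"ty": 0,"tz": -0.08,"ax": 0,"ay": 0,"az": 0},
  ],
)

```text
time_s: 24.82
tcp_pos: [0.5029, -0.2555, 0.206]
ee_rot: [[0.002, -0.961, 0.275], [-0.002, 0.275, 0.961], [-1.0, -0.002, -0.001]]
wrist_force: [0.9, 0.4, 0.2]
gripper_width: 0.596
```

```bash
python3 - <<'E'
from st import *
from fit import *
show(1)
S=viewer.capture("scene");T=viewer.capture("top");out=[]
for p,(x0,y0) in((S,(190,130)),(T,(175,140))):
    im=cv2.cvtColor(p["image"],cv2.COLOR_RGB2BGR)[y0:y0+160,x0:x0+190];out.append(cv2.resize(im,None,fx=2.1,fy=2.1,interpolation=cv2.INTER_CUBIC))
cv2.imwrite("pics/h5.png",np.hstack(out))
for n,u in(("b",(-.0365,.04)),("a",(.0365,.0395)),("c",(.0365,-.04))):
  w=tr2w(*u,0)
  for k,p in(("s",S),("t",T)):
    x,c=fitrects(p,[rect(0,0,.015,.015,.057)],[w[0],w[1],-.274],[.006,.006,.06]);print(n,k,w2tr(x[:2])*1e3,round(c))
E
```

```text
24.82 tr mm [  37.9  -290.64] z 205.98 Ftr [0.7 0.7 0.2] M [0.03 0.04 0.04] w 51.9
b s [-35.75119005  41.1018993 ] -182
b t [-34.13651644  39.33945515] -195
a s [35.86715438 41.42289405] -180
a t [35.92120734 39.08699814] -147
c s [ 37.40167329 -37.42463184] -192
c t [ 38.23737999 -39.62346469] -180
```

View pics/h5.png

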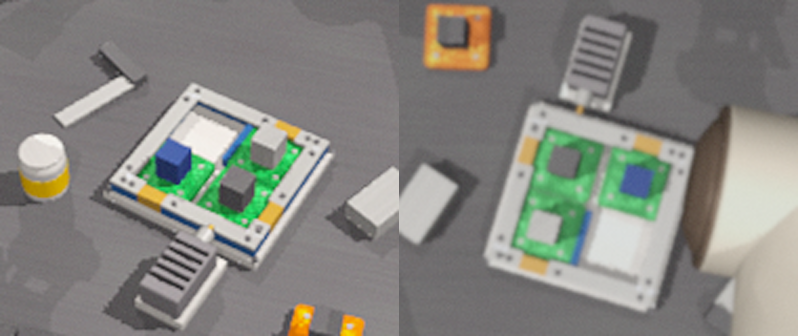

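```bash
python3 -c "
from station import job;print(job.finish_job())"
```

```text
the job is handed in; nothing more can be done
None
```

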